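# Set and light a tabletop scenery display from a fader desk

### The arm

A 7-joint arm with a two-finger parallel gripper is mounted at the origin on the work surface. World frame = base frame: x ahead of the robot, y to its left, z up, the work surface at z = 0. Lengths are in m, angles in rad, forces in N, time in s.
With the tool pointing down it reaches from about 0.4 to 0.85 m from the base axis. Payload 4.5 kg.
Tool frame: the origin (TCP) lies on the centre line of the jaws, within the pads' length; the fingertips stand 8 mm ahead of it and the grasp point (between the pads) lies 11 mm behind it; z points along the fingers, x is the direction in which the jaws open and shut, and the axes are right-handed (so a half turn about z gives the same grasp; the last joint's range is limited). The gripper opens to 88 mm and grips with 3 to 60 N. Pads are 18 mm wide; open, the fingers measure 123 mm over their backs; the gripper's body (75 mm by 187 mm) begins 45 mm behind the grasp point.
Start: joints at [1.216, 0.689, -0.195, 1.565, 0.157, 0.902, -0.215], TCP at [0.237, -0.578, 0.247] pointing down, gripper open.
Joint ranges: [-3.01, 3.01], [-0.46, 2.08], [-1.47, 1.51], [0.13, 2.56], [-1, 4.14], [0.04, 2.09], [-2.66, 2.66]. Speed limits (rad/s): [2.57, 2.57, 3.14, 3.14, 3.14, 3.14, 3.14].

### API

Orientations are given as a unit quaternion [x, y, z, w].
In Python, from plant import r gives the robot as it stands.
- The arm moves only by the shell command python3 -m pendant 'ROWS' [FORCE]. ROWS is JSON, a list of rows, each a list of 3 entries, a list of its own where there are three numbers: the turn, a rotation vector about the tool's x, y, z in rad, then the shift along the tool's x, y, z in m, then the opening, from 0 (shut) to 1 (fully open). In form: [[[wx, wy, wz], [tx, ty, tz], claw], ...]. A call has 1 to 10 rows; each row is the pose to reach, as a shift and turn from the pose commanded when the call began, along the tool's axes at that moment; what a row does not reach only later rows make up. A row lasts 1/10 s, in which the tool goes at most 50 mm and 8.59 degrees, less where a joint would pass 70% of its speed; a pose out of reach is approached as far as the arm can. A call with a gripper value outside its range is refused whole. The fingers move at their own pace and stop on an object; FORCE is the grip in N (left out, the last holds). Time passes only in rows, so rows that repeat a pose let the fingers close. It gives the time, the measured TCP pose, the force and the opening at its end, in the units of the state.
- r.get_state(): the state, without advancing time (a new reading comes with each control period).
- r.snapshot(name): name is "scene" or "top" or "wrist"; returns a dict with "image" (400x640x3 uint8, red, green, blue), "mtx" (3x3 intrinsics, pixels), "dist" ([k1, k2, p1, p2, k3] as OpenCV has them; the pictures are not rectified), "R" (3x3) and "t" (3): a world point X has camera coordinates R X + t; the wrist camera has in their place "T_tool_cam" (4x4, takes a point from camera to tool coordinates, whose origin is the TCP and whose axes are the tool frame's). Camera axes: x right, y down, z forward; pixel columns grow to the right and rows downward; lengths in m; the calibration is good to about 2 mm. A picture is of the moment at which its call begins: read the wrist's pose just before it. There is no depth.
- r.finish_job(): hands the job in, once; it reports no verdict.
The state is a dict: "clock": time; "q": joint angles; "qd": joint speeds; "joint_torque": joint torques, N m; "tool_pos": TCP position; "eef_rot": TCP orientation; "contact_force": force on the tool from outside, world axes, zero at the start; "moment": the same for the moment, N m; "opening": opening from 0.0 (shut) to 1.0 (fully open).
Only numpy, scipy, OpenCV 4.12 (cv2) and the standard library are available. Lean on these libraries where they do the work, as an engineer would, in place of code of your own. Each camera call takes 0.05 s, during which the arm holds its last target. There are 200 camera calls.

### The job

Black out first: pull the white master fader of the dimmer desk fully down. With the master down, stand every scenery piece that is out (there are three or four) upright and wholly on the light disc of its colour - column on black, maple pawn on yellow, shrub on green, terracotta tower on red - and preset the channel faders: a colour whose disc carries its piece goes to the broad white line, a colour with no piece goes fully down. When all of that is set, push the master fully up; leave everything else on the platform where it is.

Things in the scene. Friction and masses are not known exactly. Their poses are not given: they have to be found in the camera images.
- fader_black (a joint): Black channel fader, travel in m: 0 = fully down (near the operator), 0.100 = fully up (far end); 0.070 = the index line of the cap on the broad white line. Slides along the desk's +x; needs about 1.5 N plus light damping and stays where it is left.
- cap_black (a point): From the operator's left (+y) to right, 52 mm apart: black, yellow, green, red, master. Centre of the top of the black fader's cap, 85 mm above the platform; moves with the cap. The cap is 28 mm long along the track, 22 mm wide, 27 mm tall, and stands 3 mm clear of the panel. Axes as the desk's (x = track direction, away from the operator; y to the operator's left; z up).
- fader_yellow (a joint): Yellow channel fader, travel in m: 0 = fully down (near the operator), 0.100 = fully up (far end); 0.070 = the index line of the cap on the broad white line. Slides along the desk's +x; needs about 1.5 N plus light damping and stays where it is left.
- cap_yellow (a point): Centre of the top of the yellow fader's cap, 85 mm above the platform; moves with the cap. The cap is 28 mm long along the track, 22 mm wide, 27 mm tall, and stands 3 mm clear of the panel. Axes as the desk's (x = track direction, away from the operator; y to the operator's left; z up).
- fader_green (a joint): Green channel fader, travel in m: 0 = fully down (near the operator), 0.100 = fully up (far end); 0.070 = the index line of the cap on the broad white line. Slides along the desk's +x; needs about 1.5 N plus light damping and stays where it is left.
- cap_green (a point): Centre of the top of the green fader's cap, 85 mm above the platform; moves with the cap. The cap is 28 mm long along the track, 22 mm wide, 27 mm tall, and stands 3 mm clear of the panel. Axes as the desk's (x = track direction, away from the operator; y to the operator's left; z up).
- fader_red (a joint): Red channel fader, travel in m: 0 = fully down (near the operator), 0.100 = fully up (far end); 0.070 = the index line of the cap on the broad white line. Slides along the desk's +x; needs about 1.5 N plus light damping and stays where it is left.
- cap_red (a point): Centre of the top of the red fader's cap, 85 mm above the platform; moves with the cap. The cap is 28 mm long along the track, 22 mm wide, 27 mm tall, and stands 3 mm clear of the panel. Axes as the desk's (x = track direction, away from the operator; y to the operator's left; z up).
- fader_master (a joint): White master fader, travel in m: 0 = fully down (near the operator), 0.100 = fully up (far end). Slides along the desk's +x; needs about 1.5 N plus light damping and stays where it is left.
- cap_master (a point): The dimmer desk is fixed, 200 x 300 mm, panel 55 mm and wooden cheeks 61 mm above the platform; its place and yaw vary. Centre of the top of the white master fader's cap, 85 mm above the platform; moves with the cap. The cap is 28 mm long along the track, 26 mm wide, 27 mm tall, and stands 3 mm clear of the panel. Axes as the desk's (x = track direction, away from the operator; y to the operator's left; z up).
- column: Black resin ruined column: fluted shaft 32 to 35 mm across from 10 mm up, broken top about 100 mm up; 140 g. Loose, standing upright on a flat round foot 56 mm across and 10 mm high; origin at the centre of the foot's underside, z up. Best gripped about 75 mm up. May be absent (None). Belongs on the black disc.
- pawn: Maple pawn, 98 mm tall: round head 36 mm across centred 80 mm up, tapering body below; 110 g. Loose, standing upright on a flat round foot 56 mm across and 10 mm high; origin at the centre of the foot's underside, z up. Best gripped about 75 mm up. May be absent (None). Belongs on the yellow disc.
- shrub: Green plastic shrub cluster, 95 to 100 mm tall, about 36 to 42 mm across from 15 mm up; 90 g. Loose, standing upright on a flat round foot 56 mm across and 10 mm high; origin at the centre of the foot's underside, z up. Best gripped about 75 mm up. May be absent (None). Belongs on the green disc.
- tower: Terracotta-red ruined round watchtower, shaft 36 mm across, shaft top 88 mm and crenels to 97 mm up; 130 g. Loose, standing upright on a flat round foot 56 mm across and 10 mm high; origin at the centre of the foot's underside, z up. Best gripped about 75 mm up. May be absent (None). Belongs on the red disc.
- top_black (a point): Centre of the top of the black light disc: a fixed flat disc 104 mm across and 4 mm thick lying on the platform, black rim and centre dot, milky face. Which of the four places it has varies.
- top_yellow (a point): Centre of the top of the yellow light disc: a fixed flat disc 104 mm across and 4 mm thick lying on the platform, yellow rim and centre dot, milky face. Which of the four places it has varies.
- top_green (a point): Centre of the top of the green light disc: a fixed flat disc 104 mm across and 4 mm thick lying on the platform, green rim and centre dot, milky face. Which of the four places it has varies.
- top_red (a point): Centre of the top of the red light disc: a fixed flat disc 104 mm across and 4 mm thick lying on the platform, red rim and centre dot, milky face. Which of the four places it has varies.
- paint_pot: Blue paint pot with white cap, 48 mm across, 55 mm tall. Bystander, loose: leave it alone. Origin at the centre of its underside.
- glue: White glue bottle with orange cap, 48 mm across, 110 mm tall. Bystander, loose: leave it alone. Origin at the centre of its underside.
- tape: Roll of brown tape lying flat, 84 mm across, 24 mm tall. Bystander, loose: leave it alone. Origin at the centre of its underside.
- mug: Blue mug, 80 mm across, 90 mm tall. Bystander, loose: leave it alone. Origin at the centre of its underside.
- brush: Flat brush, 180 mm long, lying. Bystander, loose: leave it alone. Origin at the centre of its underside.

How it is judged:
By the outcome, as a careful person would: the job done as asked, in the order asked, and still so for the second after the job is handed in, with the robot touching nothing.
Of column, pawn, shrub, tower only 3 to 4 are there at a start; the rules pass over those that are not, and their reading is None.
At some moment in a run one of column, pawn, shrub, tower may be knocked a few centimetres aside while the robot is not near it.
It also fails if it takes over 210 s, if anything falls off the work surface, if the arm or the gripper's body presses on something with over 40 N, if the wrist force passes 120 N, or if a joint passes its speed limit or range.

## Working session

There is one attempt and no reset: what is moved stays moved. The work goes in short steps, Python scripts to look and compute and a shell command to move; the robot and the scene stay as the last step left them, time stands still between calls to the robot, and variables do not carry over. Pictures are saved under pics/ and viewed, about 12 in all and at most 16, crops included, and the job is handed in when it is done.

```bash
ls; mkdir -p pics; python3 - <<'E'
from plant import r
import cv2,numpy as np
s=r.get_state();print(s)
for n in("scene","top"):
    d=r.snapshot(n);cv2.imwrite(f"pics/{n}0.png",d["image"][:,:,::-1]);print(n,d["mtx"],d["dist"],d["R"],d["t"])
d=r.snapshot("wrist");print(d["mtx"],d["dist"],d["T_tool_cam"])
E
```

```text
pics
{'clock': 0.0, 'q': array([ 1.2157997 ,  0.68997668, -0.19450921,  1.56633722,  0.15728933,
        0.90253689, -0.215094  ]), 'qd': array([ 0.00158563,  0.00080733, -0.00140242, -0.0024972 ,  0.00030001,
        0.00041751,  0.00146032]), 'joint_torque': array([-3.45416429e-04, -5.27548921e+01, -1.26696389e+00, -1.53424716e+01,
       -5.25908649e-02,  6.67582965e-03,  2.05349984e-04]), 'tool_pos': array([ 0.23663637, -0.57779205,  0.24591629]), 'eef_rot': array([ 8.30405706e-01, -5.57158407e-01, -8.11344530e-04, -4.62280188e-04]), 'contact_force': array([ 0.00262182, -0.21739562, -0.15691924]), 'moment': array([-0.02064888,  0.02988758, -0.01355463]), 'opening': 0.9957211956605174}
scene [[518.99494206   0.         317.00473357]
 [  0.         518.99494206 202.75920977]
 [  0.           0.           1.        ]] [-0.00596887  0.          0.          0.          0.        ] [[ 0.05057381  0.99856016  0.01788592]
 [ 0.7875891  -0.02886372 -0.61552441]
 [-0.6141219   0.04521617 -0.78791484]] [-0.08285767 -0.3970217   1.87017544]
top [[395.20242655   0.         318.64961065]
 [  0.         395.20242655 197.87114605]
 [  0.           0.           1.        ]] [-0.0876625  0.         0.         0.         0.       ] [[ 0.02659975 -0.99963243 -0.00523956]
 [-0.99434892 -0.02591955 -0.10294858]
 [ 0.10277493  0.00794835 -0.99467288]] [0.02772306 0.56989929 1.23556477]
[[346.545813     0.         323.13876308]
 [  0.         346.545813   200.54566787]
 [  0.           0.           1.        ]] [-0.07742294  0.          0.          0.          0.        ] [[ 9.99999340e-01  6.35894725e-04 -9.56479669e-04 -1.57484555e-04]
 [-3.48668207e-04  9.61525186e-01  2.74716573e-01 -7.02970512e-02]
 [ 1.09437011e-03 -2.74716058e-01  9.61524773e-01 -1.37582343e-01]
 [ 0.00000000e+00  0.00000000e+00  0.00000000e+00  1.00000000e+00]]
```

View pics/top0.png

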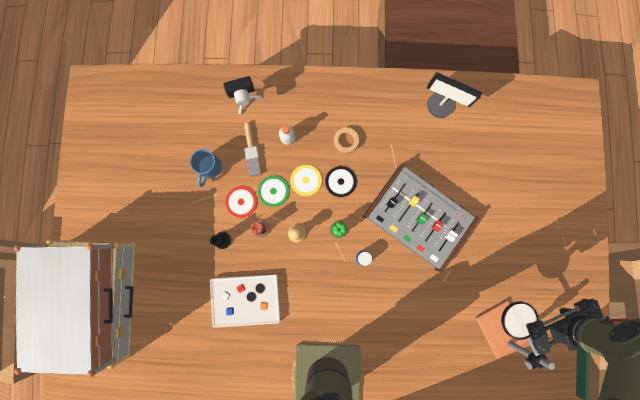

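View pics/scene0.png

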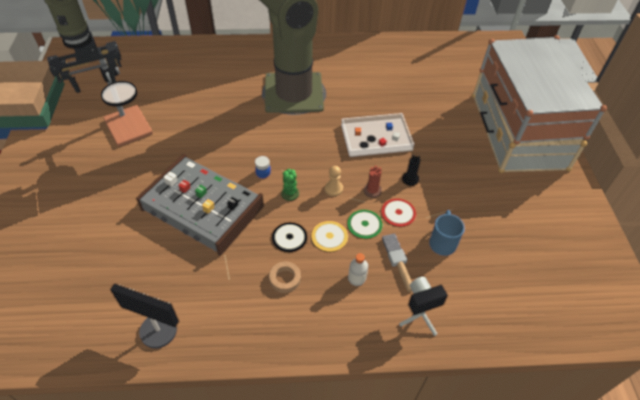

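The top view shows the desk at about (420,218), with caps from black (392,203) to white (452,236). The discs are red (241,201), green (273,191), yellow (306,181) and black (341,181). All four pieces are out: column (220,240), tower (258,228), pawn (296,233) and shrub (338,229). The scene view agrees. Next I'll triangulate from both views.

```bash
cat > h.py <<'E'
from plant import r
import cv2,numpy as np
from scipy.spatial.transform import Rotation as Ro
def cam(n):
    s=r.get_state(); d=r.snapshot(n)
    if n=="wrist":
        Rt=Ro.from_quat(s["eef_rot"]).as_matrix();T=d["T_tool_cam"]
        d["Rc"]=Rt@T[:3,:3]; d["c"]=Rt@T[:3,3]+s["tool_pos"]
    else: d["Rc"]=d["R"].T; d["c"]=-d["R"].T@d["t"]
    return d
def ray(d,p):
    u=cv2.undistortPoints(np.array([[p]],float),d["mtx"],d["dist"])[0,0]
    v=d["Rc"]@[u[0],u[1],1]; return d["c"],v/np.linalg.norm(v)
def plane(d,p,z):
    c,v=ray(d,p); return c+v*(z-c[2])/v[2]
def tri(rays):
    A=sum(np.eye(3)-np.outer(v,v) for c,v in rays);b=sum((np.eye(3)-np.outer(v,v))@c for c,v in rays)
    X=np.linalg.solve(A,b); return X,[np.linalg.norm(np.cross(X-c,v)) for c,v in rays]
def proj(d,X):
    R=d["Rc"].T; return cv2.projectPoints(np.array([X],float),cv2.Rodrigues(R)[0],-R@d["c"],d["mtx"],d["dist"])[0][0,0]
def go(P,yaw=None):
    """shift/turn in tool axes to world point P, with tool x at world angle yaw (mod pi)"""
    s=r.get_state();R=Ro.from_quat(s["eef_rot"]).as_matrix()
    y0=np.arctan2(R[1,0],R[0,0]); out=np.round(R.T@(np.array(P)-s["tool_pos"]),4)
    t=None
    if yaw is not None: t=-((yaw-y0+np.pi/2)%np.pi-np.pi/2)
    print("shift",out,"turn z",t,"yaw now",round(y0,3),"q7",round(s["q"][6],2))
E
python3 - <<'E'
from h import *
a=cam("top");b=cam("scene")
def cen(d,box,f):
    x0,y0,x1,y1=box;h=cv2.cvtColor(d["image"][y0:y1,x0:x1],cv2.COLOR_RGB2HSV).astype(int)
    m=f(h).astype(np.uint8);n,l,st,c=cv2.connectedComponentsWithStats(m)
    i=1+np.argmax(st[1:,4]);return c[i]+[x0,y0],st[i]
# disc whites
W=lambda h:(h[...,2]>190)&(h[...,1]<50)
D={"red":((222,184,259,218),(380,198,417,228)),"green":((256,174,290,208),(346,208,384,240)),"yellow":((289,164,323,198),(309,220,350,252)),"black":((325,165,358,198),(270,220,309,254))}
for k,(p,q) in D.items():
    o=[]
    for d,bx in((a,p),(b,q)):
        x0,y0,x1,y1=bx;h=cv2.cvtColor(d["image"][y0:y1,x0:x1],cv2.COLOR_RGB2HSV).astype(int)
        m=((h[...,2]>170)&(h[...,1]<60)).astype(np.uint8)
        cs=max(cv2.findContours(m,cv2.RETR_EXTERNAL,cv2.CHAIN_APPROX_NONE)[0],key=cv2.contourArea)
        e=cv2.fitEllipse(cs);o.append(np.array(e[0])+[x0,y0])
    X,er=tri([ray(a,o[0]),ray(b,o[1])]);print(k,X.round(4),np.round(er,4),o)
# pieces/caps by hand pixels
for k,p,q in [("shrubtop",(339,226),(290,171)),("pawntop",(296,231),(335,168)),("towertop",(257,226),(375,169)),("coltop",(219,239),(415,158)),
  ("capW",(452,235),(170,177)),("capR",(438,226),(184,186)),("capG",(422,219),(200,190)),("capY",(414,201),(208,205)),("capB",(391,204),(235,203))]:
    X,er=tri([ray(a,p),ray(b,q)]);print(k,X.round(3),np.round(er,4))
for n,d,(x0,y0,x1,y1) in(("t",a,(190,110,390,270)),("d",a,(355,155,485,275)),("s",b,(130,140,270,250))):
    cv2.imwrite(f"pics/c{n}.png",cv2.resize(d["image"][y0:y1,x0:x1,::-1],None,fx=4,fy=4,interpolation=cv2.INTER_CUBIC))
E
```

```text
red [0.553  0.2976 0.006 ] [0.0006 0.0006] [array([240.51027489, 201.43539238]), array([398.53752708, 211.62620831])]
green [0.5907 0.1925 0.0057] [0.0006 0.0006] [array([272.94085884, 190.81559944]), array([364.64807701, 223.07786846])]
yellow [0.6299 0.0867 0.0061] [0.0008 0.0008] [array([305.53335381, 179.76412201]), array([329.23208809, 235.25997829])]
black [ 0.6284 -0.0275  0.0058] [0.0005 0.0005] [array([340.45289898, 181.11053085]), array([289.28974342, 236.15226173])]
shrubtop [ 0.478 -0.021  0.115] [0.0001 0.0001]
pawntop [0.46  0.109 0.103] [0.0015 0.0015]
towertop [0.472 0.225 0.107] [0.0008 0.0008]
coltop [0.43  0.345 0.103] [0.0062 0.0062]
capW [ 0.46  -0.369  0.082] [0.0001 0.0001]
capR [ 0.487 -0.328  0.072] [0.0004 0.0004]
capG [ 0.507 -0.279  0.076] [0.001 0.001]
capY [ 0.562 -0.253  0.076] [0. 0.]
capB [ 0.552 -0.181  0.069] [0.0019 0.0019]
```

View pics/cd.png

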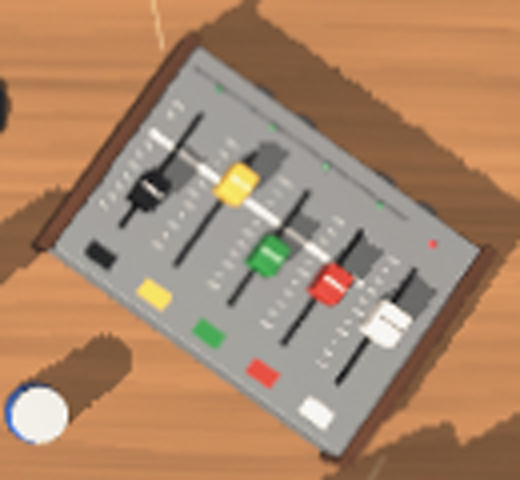

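The crop shows the desk with its tracks running up and to the right. Every cap is mid-travel, and the label patches are on the operator side. The paint pot stands by the lower-left edge.

```bash
python3 -c "
from h import *
go([.51,-.28,.27],-0.54)"
```

```text
shift [-0.1723 -0.3658 -0.0235] turn z -0.6418961726865855 yaw now -1.182 q7 -0.22
```

```bash
python3 -m pendant '[[[0,0,0],[0,0,-0.024],1],[[0,0,-0.64],[-0.172,-0.366,-0.024],1],[[0,0,-0.64],[-0.172,-0.366,-0.024],1],[[0,0,-0.64],[-0.172,-0.366,-0.024],1],[[0,0,-0.64],[-0.172,-0.366,-0.024],1],[[0,0,-0.64],[-0.172,-0.366,-0.024],1],[[0,0,-0.64],[-0.172,-0.366,-0.024],1],[[0,0,-0.64],[-0.172,-0.366,-0.024],0.45],[[0,0,-0.64],[-0.172,-0.366,-0.024],0.45],[[0,0,-0.64],[-0.172,-0.366,-0.024],0.45]]' 10
python3 -m pendant '[[[0,0,0],[0,0,0],0.45],[[0,0,0],[0,0,0],0.45],[[0,0,0],[0,0,0],0.45]]'
python3 - <<'E'
from h import *
d=cam("wrist");cv2.imwrite("pics/w1.png",d["image"][:,:,::-1]);print(r.get_state()["tool_pos"])
np.savez("w1.npz",Rc=d["Rc"],c=d["c"],mtx=d["mtx"],dist=d["dist"])
E
```

```text
clock: 1.25
tool_pos: [0.516, -0.2723, 0.2712]
eef_rot: [0.965, -0.262, 0.002, -0.003]
contact_force: [0.4, 0.8, 0.3]
opening: 0.753
clock: 1.55
tool_pos: [0.5089, -0.2826, 0.2705]
eef_rot: [0.963, -0.269, -0.0, 0.001]
contact_force: [-0.5, 0.2, -0.3]
opening: 0.48
[ 0.50902735 -0.28244052  0.27062241]
```

View pics/w1.png

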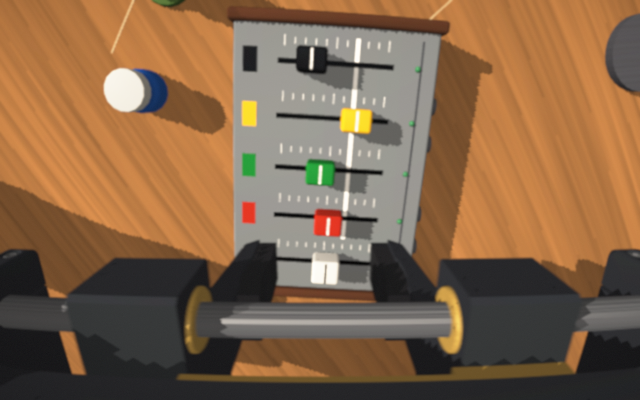

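The wrist view shows the tracks running left to right:
- **Track ends:** black (279,60)–(393,67), yellow (277,115)–(388,122), green (276,167)–(382,172), red (275,214)–(377,219).
- **White line:** (358,40)–(344,238).
- **Cap tops:** black (312,57), yellow (357,119), green (320,172), red (328,222), white (325,268).

```bash
cat > desk.py <<'E'
from h import *
d=dict(np.load("w1.npz"));a=cam("top")
z=.055
T=[((279,60),(393,67)),((277,115),(388,122)),((276,167),(382,172)),((275,214),(377,219))]
for p,q in T:
    P,Q=plane(d,p,z),plane(d,q,z);v=Q-P;print(P.round(4),Q.round(4),"len",np.linalg.norm(v).round(4),"yaw",np.arctan2(v[1],v[0]).round(3))
P,Q=plane(d,(358,40),z),plane(d,(344,238),z);v=P-Q;print("line",P,Q,"yaw-90",np.arctan2(v[1],v[0])-np.pi/2)
p=[plane(d,(250,y),z) for y in(58,113,165,212)];v=p[0]-p[3];print("patch",np.linalg.norm(v),np.arctan2(v[1],v[0])-np.pi/2)
yaw=np.arctan2(v[1],v[0])-np.pi/2
C={"black":((312,57),(391,202.5)),"yellow":((357,119),(414,200.5)),"green":((320,172),(422,218)),"red":((328,222),(437.5,225.5)),"white":((325,268),(451.5,235))}
for k,(u,t) in C.items():
    X,e=tri([ray(d,u),ray(a,t)]);print(k,"tri",X.round(3),round(e[0],4),"at .085",plane(d,u,.085).round(4))
E
python3 desk.py
```

```text
[ 0.529 -0.166  0.055] [ 0.6198 -0.2284  0.055 ] len 0.1102 yaw -0.602
[ 0.499  -0.2087  0.055 ] [ 0.5903 -0.272   0.055 ] len 0.1111 yaw -0.606
[ 0.4694 -0.2522  0.055 ] [ 0.5606 -0.3136  0.055 ] len 0.1099 yaw -0.592
[ 0.4404 -0.2943  0.055 ] [ 0.5313 -0.3561  0.055 ] len 0.1099 yaw -0.596
line [ 0.60304128 -0.1897227   0.055     ] [ 0.48979836 -0.35657698  0.055     ] yaw-90 -0.596282732323871
patch 0.15581204427552528 -0.5973701876988136
black tri [ 0.557 -0.182  0.07 ] 0.0004 at .085 [ 0.5565 -0.1838  0.085 ]
yellow tri [ 0.563 -0.251  0.082] 0.0003 at .085 [ 0.5635 -0.2508  0.085 ]
green tri [ 0.509 -0.275  0.088] 0.0001 at .085 [ 0.5089 -0.2753  0.085 ]
red tri [ 0.488 -0.325  0.076] 0.0005 at .085 [ 0.4896 -0.3223  0.085 ]
white tri [ 0.459 -0.368  0.078] 0.0012 at .085 [ 0.461  -0.3637  0.085 ]
```

The desk geometry is consistent: yaw is −0.597, spacing is 52 mm and the slots are 110 mm long. The white line falls at fader 0.070. Next I'll go above the master.

```bash
python3 -c "
from h import *
go([.4574,-.369,.115],-0.597)"
```

```text
shift [0.0007 0.101  0.1558] turn z 0.05200969118352772 yaw now -0.545 q7 -0.37
```

```bash
python3 -m pendant '[[[0,0,0.052],[0.001,0.101,0.05],0.5],[[0,0,0.052],[0.001,0.101,0.05],0.5],[[0,0,0.052],[0.001,0.101,0.156],0.5],[[0,0,0.052],[0.001,0.101,0.156],0.5],[[0,0,0.052],[0.001,0.101,0.156],0.5],[[0,0,0.052],[0.001,0.101,0.156],0.5],[[0,0,0.052],[0.001,0.101,0.156],0.5]]' 10
python3 - <<'E'
from h import *
d=cam("wrist");cv2.imwrite("pics/w2.png",d["image"][:,:,::-1])
go([.4574,-.369,.072],-0.597)
E
```

```text
clock: 2.35
tool_pos: [0.4607, -0.3679, 0.1165]
eef_rot: [0.956, -0.293, 0.002, 0.0]
contact_force: [0.1, -0.6, 0.8]
opening: 0.499
shift [-0.0027  0.003   0.0451] turn z 0.0035263549644750647 yaw now -0.593 q7 -0.34
```

View pics/w2.png

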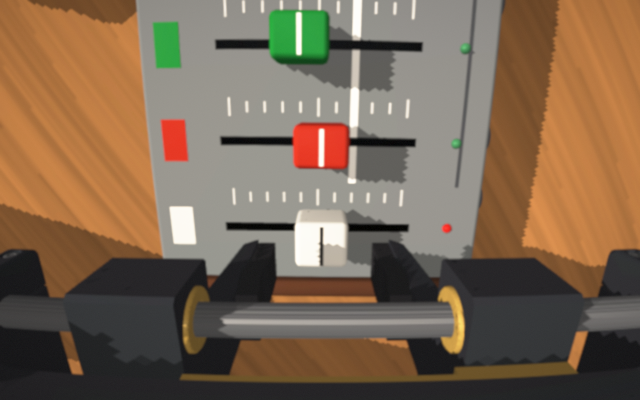

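The white cap at (321,238) lies between the fingers at (260,260) and (385,260). I'll descend and grip it.

```bash
python3 -m pendant '[[[0,0,0],[0,0,0.02],0.5],[[0,0,0],[0,0,0.043],0.5],[[0,0,0],[0,0,0.043],0.5],[[0,0,0],[0,0,0.043],0.5],[[0,0,0],[0,0,0.043],0.2],[[0,0,0],[0,0,0.043],0.2],[[0,0,0],[0,0,0.043],0.2],[[0,0,0],[0,0,0.043],0.2],[[0,0,0],[0,0,0.043],0.2]]' 10
python3 -c "
from h import *
go([.4156,-.3406,.072],-0.597)"
```

```text
clock: 3.3
tool_pos: [0.4598, -0.3679, 0.0731]
eef_rot: [0.956, -0.293, 0.001, 0.0]
contact_force: [-0.4, 0.7, 6.9]
opening: 0.32
shift [-0.052   0.0021  0.001 ] turn z 0.0026667909427662284 yaw now -0.594 q7 -0.36
```

```bash
python3 -m pendant '[[[0,0,0],[-0.015,0,0],0.2],[[0,0,0],[-0.03,0,0],0.2],[[0,0,0],[-0.04,0,0],0.2],[[0,0,0],[-0.048,0,0],0.2],[[0,0,0],[-0.05,0,0],0.2],[[0,0,0],[-0.05,0,0],0.2],[[0,0,0],[-0.05,0,0],0.2]]'
python3 -c "
from h import *
go([.4156,-.3406,.072],-0.597)"
```

```text
clock: 4.0
tool_pos: [0.4189, -0.3396, 0.073]
eef_rot: [0.956, -0.293, 0.001, 0.0]
contact_force: [-0.1, 1.5, 8.8]
opening: 0.316
shift [-0.0022  0.0027  0.001 ] turn z 0.003168074504029894 yaw now -0.594 q7 -0.4
```

```bash
for i in 1 2; do python3 -m pendant '[[[0,0,0],[-0.002,0,0],0.2],[[0,0,0],[-0.003,0,0],0.2],[[0,0,0],[-0.003,0,0],0.2]]'; done
```

```text
clock: 4.3
tool_pos: [0.4172, -0.3384, 0.073]
eef_rot: [0.956, -0.293, 0.002, 0.0]
contact_force: [1.3, -0.2, 7.8]
opening: 0.316
clock: 4.6
tool_pos: [0.4163, -0.3377, 0.073]
eef_rot: [0.956, -0.293, 0.004, 0.001]
contact_force: [4.0, -2.0, 5.2]
opening: 0.315
```

The master is at its lower stop: force is building at (0.416,−0.338), against an estimated zero of (0.4156,−0.3406). I'll release it, lift and move on to red.

```bash
python3 -m pendant '[[[0,0,0],[0.004,0,0],0.5],[[0,0,0],[0.004,0,0],0.5],[[0,0,0],[0.004,0,0],0.5],[[0,0,0],[0.004,0,-0.045],0.5],[[0,0,0],[0.004,0,-0.045],0.5],[[0,0,0],[0.054,-0.052,-0.045],0.5],[[0,0,0],[0.054,-0.052,-0.045],0.5],[[0,0,0],[0.054,-0.052,-0.045],0.5],[[0,0,0],[0.054,-0.052,-0.045],0.5]]'
python3 - <<'E'
from h import *
e=np.array([.827,-.562]);z=np.array([.4448,-.2976])
go([*(z+.051*e),.072],-.597)
d=cam("wrist");cv2.imwrite("pics/w3.png",d["image"][:,:,::-1])
E
```

```text
clock: 5.5
tool_pos: [0.4856, -0.3229, 0.116]
eef_rot: [0.956, -0.292, -0.001, 0.0]
contact_force: [-1.0, -0.4, 0.6]
opening: 0.502
shift [0.0031 0.0019 0.044 ] turn z 0.003606336329861959 yaw now -0.593 q7 -0.41
```

View pics/w3.png

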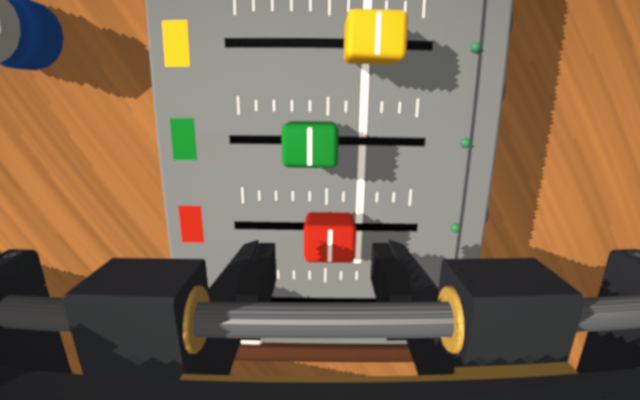

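Red (330,238) sits between the fingers, about 3 mm off centre.

```bash
python3 -m pendant '[[[0,0,0],[0.003,0,0.02],0.5],[[0,0,0],[0.003,0,0.043],0.5],[[0,0,0],[0.003,0,0.043],0.5],[[0,0,0],[0.003,0,0.043],0.5],[[0,0,0],[0.003,0,0.043],0.2],[[0,0,0],[0.003,0,0.043],0.2],[[0,0,0],[0.003,0,0.043],0.2],[[0,0,0],[0.003,0,0.043],0.2]]' 10
python3 -m pendant '[[[0,0,0],[0.01,0,0],0.2],[[0,0,0],[0.019,0,0],0.2],[[0,0,0],[0.019,0,0],0.2],[[0,0,0],[0.019,0,0],0.2],[[0,0,0],[0.019,0,0],0.2]]'
python3 - <<'E'
from h import *
e=np.array([.827,-.562]);z=np.array([.4448,-.2976])
go([*(z+.070*e),.072],-.597)
E
```

```text
clock: 6.35
tool_pos: [0.4892, -0.3253, 0.0747]
eef_rot: [0.956, -0.293, 0.0, 0.0]
contact_force: [-0.6, 0.6, 6.3]
opening: 0.318
clock: 6.85
tool_pos: [0.5057, -0.3367, 0.0747]
eef_rot: [0.956, -0.293, 0.002, 0.001]
contact_force: [0.3, -2.6, 5.5]
opening: 0.317
shift [-0.0024  0.0019  0.0027] turn z 0.002417285288731863 yaw now -0.595 q7 -0.42
```

```bash
python3 -m pendant '[[[0,0,0],[-0.003,0,0],0.2],[[0,0,0],[-0.003,0,0],0.2],[[0,0,0],[-0.003,0,0],0.2],[[0,0,0],[-0.003,0,0],0.2]]'
python3 -m pendant '[[[0,0,0],[0,0,0],0.5],[[0,0,0],[0,0,0],0.5],[[0,0,0],[0,0,-0.045],0.5],[[0,0,0],[0,0,-0.045],0.5],[[0,0,0],[-0.028,-0.052,-0.043],0.5],[[0,0,0],[-0.028,-0.052,-0.043],0.5],[[0,0,0],[-0.028,-0.052,-0.043],0.5],[[0,0,0],[-0.028,-0.052,-0.043],0.5]]'
python3 - <<'E'
from h import *
e=np.array([.827,-.562]);z=np.array([.474,-.2546])
go([*(z+.0405*e),.072],-.597)
d=cam("wrist");cv2.imwrite("pics/w4.png",d["image"][:,:,::-1])
E
```

```text
clock: 7.25
tool_pos: [0.5027, -0.3347, 0.0746]
eef_rot: [0.956, -0.293, 0.001, 0.001]
contact_force: [0.2, -1.7, 6.3]
opening: 0.319
clock: 8.05
tool_pos: [0.5079, -0.2758, 0.1164]
eef_rot: [0.956, -0.293, -0.0, 0.0]
contact_force: [0.3, -0.4, 0.1]
opening: 0.499
shift [0.0006 0.0015 0.0444] turn z 0.003191733791947815 yaw now -0.594 q7 -0.5
```

View pics/w4.png

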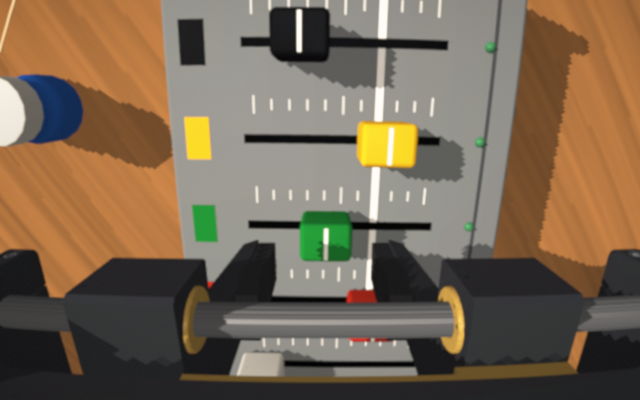

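Green (326,238) is centred between the fingers. Yellow (388,144) is near the line and black (300,33) is low.

```bash
python3 -m pendant '[[[0,0,0],[0.001,0,0.02],0.5],[[0,0,0],[0.001,0,0.043],0.5],[[0,0,0],[0.001,0,0.043],0.5],[[0,0,0],[0.001,0,0.043],0.5],[[0,0,0],[0.001,0,0.043],0.2],[[0,0,0],[0.001,0,0.043],0.2],[[0,0,0],[0.001,0,0.043],0.2],[[0,0,0],[0.001,0,0.043],0.2]]' 10
python3 -m pendant '[[[0,0,0],[0.015,0,0],0.2],[[0,0,0],[0.027,0,0],0.2],[[0,0,0],[0.027,0,0],0.2],[[0,0,0],[0.027,0,0],0.2],[[0,0,0],[0.027,0,0],0.2]]'
python3 - <<'E'
from h import *
e=np.array([.827,-.562]);z=np.array([.474,-.2546])
go([*(z+.070*e),.072],-.597)
E
```

```text
clock: 8.9
tool_pos: [0.5095, -0.2762, 0.0746]
eef_rot: [0.956, -0.293, 0.001, 0.0]
contact_force: [-1.1, -1.1, 5.5]
opening: 0.315
clock: 9.4
tool_pos: [0.5321, -0.2918, 0.0746]
eef_rot: [0.956, -0.293, 0.001, 0.001]
contact_force: [0.8, -2.0, 4.3]
opening: 0.314
shift [0.001  0.0019 0.0026] turn z 0.002412254491628296 yaw now -0.595 q7 -0.5
```

Within about 1 mm. I'll nudge green 1 mm, then go to yellow.

```bash
python3 -m pendant '[[[0,0,0],[0.001,0,0],0.2],[[0,0,0],[0.001,0,0],0.2],[[0,0,0],[0.001,0,0],0.5],[[0,0,0],[0.001,0,0],0.5],[[0,0,0],[0.001,0,-0.045],0.5],[[0,0,0],[0.001,0,-0.045],0.5],[[0,0,0],[0.002,-0.052,-0.042],0.5],[[0,0,0],[0.002,-0.052,-0.042],0.5],[[0,0,0],[0.002,-0.052,-0.042],0.5],[[0,0,0],[0.002,-0.052,-0.042],0.5]]'
python3 -m pendant '[[[0,0,0],[0,0,0.02],0.5],[[0,0,0],[0,0,0.043],0.5],[[0,0,0],[0,0,0.043],0.5],[[0,0,0],[0,0,0.043],0.5],[[0,0,0],[0,0,0.043],0.2],[[0,0,0],[0,0,0.043],0.2],[[0,0,0],[0,0,0.043],0.2],[[0,0,0],[0,0,0.043],0.2]]'
python3 - <<'E'
from h import *
e=np.array([.827,-.562]);z=np.array([.5032,-.2116])
go([*(z+.070*e),.072],-.597)
E
```

```text
clock: 10.4
tool_pos: [0.5613, -0.2494, 0.1152]
eef_rot: [0.956, -0.293, -0.001, 0.0]
contact_force: [-0.6, -0.7, 0.2]
opening: 0.498
clock: 11.2
tool_pos: [0.5631, -0.2496, 0.0738]
eef_rot: [0.956, -0.293, 0.001, 0.0]
contact_force: [-0.1, -0.6, 5.0]
opening: 0.317
shift [-0.0009  0.0022  0.0018] turn z 0.002530492427800679 yaw now -0.594 q7 -0.56
```

```bash
python3 -m pendant '[[[0,0,0],[-0.001,0,0],0.2],[[0,0,0],[-0.001,0,0],0.2],[[0,0,0],[-0.001,0,0],0.5],[[0,0,0],[-0.001,0,0],0.5],[[0,0,0],[-0.001,0,-0.045],0.5],[[0,0,0],[-0.001,0,-0.045],0.5],[[0,0,0],[-0.0425,-0.052,-0.043],0.5],[[0,0,0],[-0.0425,-0.052,-0.043],0.5],[[0,0,0],[-0.0425,-0.052,-0.043],0.5],[[0,0,0],[-0.0425,-0.052,-0.043],0.5]]'
python3 -m pendant '[[[0,0,0],[0,0,0.02],0.5],[[0,0,0],[0,0,0.043],0.5],[[0,0,0],[0,0,0.043],0.5],[[0,0,0],[0,0,0.043],0.5],[[0,0,0],[0,0,0.043],0.2],[[0,0,0],[0,0,0.043],0.2],[[0,0,0],[0,0,0.043],0.2],[[0,0,0],[0,0,0.043],0.2]]'
python3 - <<'E'
from h import *
e=np.array([.827,-.562]);z=np.array([.5324,-.1686])
go([*(z+.070*e),.072],-.597)
E
```

```text
clock: 12.2
tool_pos: [0.5559, -0.1822, 0.1154]
eef_rot: [0.956, -0.292, -0.0, 0.0]
contact_force: [-0.5, -0.6, -0.5]
opening: 0.497
clock: 13.0
tool_pos: [0.5568, -0.1825, 0.0737]
eef_rot: [0.956, -0.293, 0.001, 0.0]
contact_force: [-0.0, -1.5, 4.8]
opening: 0.317
shift [0.0419 0.0023 0.0018] turn z 0.0024852821487229004 yaw now -0.595 q7 -0.67
```

```bash
python3 -m pendant '[[[0,0,0],[0.015,0,0],0.2],[[0,0,0],[0.03,0,0],0.2],[[0,0,0],[0.04,0,0],0.2],[[0,0,0],[0.04,0,0],0.2],[[0,0,0],[0.04,0,0],0.2],[[0,0,0],[0.04,0,0],0.2],[[0,0,0],[0.04,0,0],0.2]]'
python3 - <<'E'
from h import *
e=np.array([.827,-.562]);z=np.array([.5324,-.1686])
go([*(z+.070*e),.072],-.597)
E
```

```text
clock: 13.7
tool_pos: [0.5898, -0.2053, 0.0736]
eef_rot: [0.956, -0.293, 0.001, 0.001]
contact_force: [0.3, -3.1, 5.5]
opening: 0.315
shift [0.0019 0.0019 0.0016] turn z 0.0025053119304843108 yaw now -0.594 q7 -0.63
```

```bash
python3 -m pendant '[[[0,0,0],[0.002,0,0],0.2],[[0,0,0],[0.002,0,0],0.2],[[0,0,0],[0.002,0,0],0.5],[[0,0,0],[0.002,0,0],0.5],[[0,0,0],[0.002,0,-0.05],0.5],[[0,0,0],[0.002,0,-0.1],0.5],[[0,0,0],[0.002,0,-0.2],0.5],[[0,0,0],[0.002,0,-0.2],0.5],[[0,0,0],[0.002,0,-0.2],0.5],[[0,0,0],[0.002,0,-0.2],0.5]]'
python3 -m pendant '[[[0,0,0],[-0.027,0.1,0],0.5],[[0,0,0],[-0.027,0.1,0],0.5],[[0,0,0],[-0.027,0.1,0],0.5],[[0,0,0],[-0.027,0.1,0],0.5],[[0,0,0],[-0.027,0.1,0],0.5]]'
python3 - <<'E'
from h import *
d=cam("wrist");cv2.imwrite("pics/w5.png",d["image"][:,:,::-1]);print(r.get_state()["tool_pos"])
e=np.array([.827,-.562])
for k,z,f in(("black",[.5324,-.1686],.07),("yellow",[.5032,-.2116],.07),("green",[.474,-.2546],.07),("red",[.4448,-.2976],.07),("master",[.4156,-.3406],0)):
    print(k,proj(d,[*(np.array(z)+f*e),.085]).round(1))
E
```

```text
clock: 14.7
tool_pos: [0.5911, -0.2052, 0.2735]
eef_rot: [0.956, -0.292, 0.001, 0.0]
contact_force: [-1.1, 0.2, -0.2]
opening: 0.499
clock: 15.2
tool_pos: [0.513, -0.2717, 0.2715]
eef_rot: [0.956, -0.292, -0.001, -0.001]
contact_force: [-0.0, 0.5, 0.1]
opening: 0.502
[ 0.51348235 -0.27128487  0.27175295]
black [356.5  73.3]
yellow [355.  132.1]
green [353.5 186.8]
red [352.  237.2]
master [283.8 282.9]
```

View pics/w5.png

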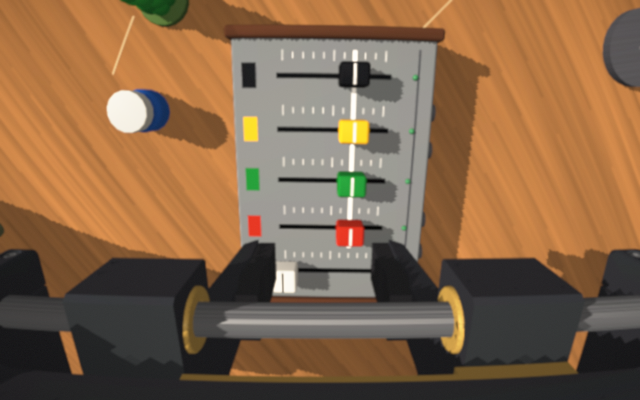

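All four channel caps sit on the white line at x≈353, within about 1 mm of the prediction. The master is down (286,278). Now I'll take one wide wrist view over the pieces and discs.

```bash
python3 -c "
from h import *
go([.43,.16,.38],-1.571)"
```

```text
shift [-0.3099 -0.3117 -0.1073] turn z 0.9797323090828158 yaw now -0.591 q7 -0.41
```

```bash
python3 -m pendant '[[[0,0,0.15],[-0.03,-0.03,-0.107],1],[[0,0,0.3],[-0.03,-0.03,-0.107],1],[[0,0,0.45],[-0.31,-0.312,-0.107],1],[[0,0,0.6],[-0.31,-0.312,-0.107],1],[[0,0,0.75],[-0.31,-0.312,-0.107],1],[[0,0,0.9],[-0.31,-0.312,-0.107],1],[[0,0,0.98],[-0.31,-0.312,-0.107],1],[[0,0,0.98],[-0.31,-0.312,-0.107],1],[[0,0,0.98],[-0.31,-0.312,-0.107],1],[[0,0,0.98],[-0.31,-0.312,-0.107],1]]'
python3 -c "
from h import *
go([.43,.16,.38],-1.571)"
```

```text
clock: 16.25
tool_pos: [0.431, 0.1533, 0.3794]
eef_rot: [0.707, -0.707, -0.0, -0.0]
contact_force: [0.4, -0.2, 0.2]
opening: 1.002
shift [-0.0067  0.001  -0.0006] turn z 0.0005678507098529906 yaw now -1.57 q7 -2.1
```

```bash
python3 - <<'E'
from h import *
d=cam("wrist");a=cam("top");cv2.imwrite("pics/w6.png",d["image"][:,:,::-1]);np.savez("w6.npz",Rc=d["Rc"],c=d["c"],mtx=d["mtx"],dist=d["dist"])
E
```

```text
(no output)
```

View pics/w6.png

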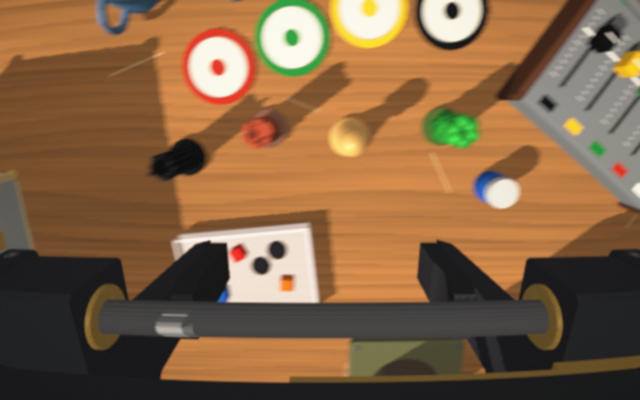

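The wrist view shows:
- **Column:** foot at about (187,155), top (161,163).
- **Tower:** top (259,133).
- **Pawn:** head (349,138).
- **Shrub:** foot (441,126), top (462,129).
- **Discs:** red (219,67), green (292,37), yellow (369,7), black (452,10).

```bash
python3 - <<'E'
from h import *
d=dict(np.load("w6.npz"));a=cam("top");b=cam("scene")
print("nadir",proj(d,[d["c"][0],d["c"][1],0]))
im=cv2.cvtColor(cv2.imread("pics/w6.png"),cv2.COLOR_BGR2HSV).astype(int);h,s,v=im[...,0],im[...,1],im[...,2]
def box(m,r):
    x0,y0,x1,y1=r;mm=np.zeros_like(m,np.uint8);mm[y0:y1,x0:x1]=m[y0:y1,x0:x1]
    n,l,st,c=cv2.connectedComponentsWithStats(mm);i=1+np.argmax(st[1:,4]);return st[i],c[i]
print("shrub",box((h>40)&(h<85)&(s>100),(415,95,490,160)))
print("tower",box(((h<8)|(h>172))&(s>120),(235,100,295,160)))
print("column",box(v<45,(140,130,215,190)))
print("pawn",box((v>175)&(h<25)&(s<170),(320,105,380,170)))
for k,w,t,sc,f in [("shrub",(462,129),(339,226.5),(290,172),(441,126)),("pawn",(349,138),(296,232),(335,170),(349,132)),("tower",(259,133),(257.5,226.5),(375,169),(268,128)),("column",(161,163),(218.5,240),(414,157),(187,155))]:
    X,e=tri([ray(d,w),ray(a,t)]);X3,e3=tri([ray(d,w),ray(a,t),ray(b,sc)])
    print(k,"wt",X.round(3),round(e[0],4),"wts",X3.round(3),np.round(e3,4),"foot",plane(d,f,.01).round(3),"top.098",plane(d,w,.098).round(3))
crop=d0=cv2.imread("pics/w6.png")[95:195,130:500];cv2.imwrite("pics/c6.png",cv2.resize(crop,None,fx=2.1,fy=2.1,interpolation=cv2.INTER_CUBIC))
E
```

```text
nadir [323.63729609 102.04374603]
shrub (array([ 425,  109,   53,   39, 1551], dtype=int32), array([451.04964539, 128.16956802]))
tower (array([244, 116,  38,  32, 870], dtype=int32), array([262.32413793, 130.53333333]))
column (array([ 152,  140,   52,   39, 1339], dtype=int32), array([178.93427931, 159.89245706]))
pawn (array([ 320,  105,   60,   65, 2973], dtype=int32), array([345.05987218, 140.8028927 ]))
shrub wt [ 0.474 -0.021  0.082] 0.0038 wts [ 0.473 -0.018  0.101] [0.006  0.0047 0.0037] foot [ 0.469 -0.017  0.01 ] top.098 [ 0.471 -0.013  0.098]
pawn wt [0.455 0.115 0.023] 0.0041 wts [0.457 0.114 0.088] [0.0084 0.0057 0.0032] foot [0.459 0.117 0.01 ] top.098 [0.459 0.123 0.098]
tower wt [0.47  0.218 0.151] 0.0027 wts [0.468 0.226 0.104] [0.0039 0.0037 0.0005] foot [0.465 0.234 0.01 ] top.098 [0.465 0.231 0.098]
column wt [0.431 0.336 0.131] 0.0056 wts [0.43  0.345 0.109] [0.0053 0.0073 0.0021] foot [0.426 0.356 0.01 ] top.098 [0.43  0.355 0.098]
```

```bash
python3 - <<'E'
from h import *
d=dict(np.load("w6.npz"));a=cam("top");np.set_printoptions(suppress=True)
for k,p in(("red",(219,67)),("green",(292,37)),("yellow",(369,7)),("black",(452,10))): print(k,plane(d,p,.004).round(4))
print(r.get_state()["tool_pos"],r.get_state()["clock"])
w=cam("wrist");cv2.imwrite("pics/w7.png",w["image"][:,:,::-1])
for n,dd,f in(("old",d,"pics/w6.png"),("new",w,"pics/w7.png")):
    im=cv2.cvtColor(cv2.imread(f),cv2.COLOR_BGR2HSV).astype(int);h,s,v=im[...,0],im[...,1],im[...,2]
    m=np.zeros(h.shape,np.uint8);m[95:160,415:500]=((h>40)&(h<85)&(s>100))[95:160,415:500]
    c=cv2.connectedComponentsWithStats(m);i=1+np.argmax(c[2][1:,4]);print(n,c[2][i],c[3][i],plane(dd,c[3][i],.05))
go([.473,-.017,.2],-1.571)
E
```

```text
red [0.5505 0.3011 0.004 ]
green [0.5891 0.1971 0.004 ]
yellow [0.6281 0.0918 0.004 ]
black [ 0.6269 -0.0228  0.004 ]
[0.43184281 0.15028594 0.37905878] 16.5
old [ 425  109   53   39 1551] [451.04964539 128.16956802] [ 0.46875071 -0.01741095  0.05      ]
new [ 424  108   56   40 1669] [451.32174955 127.70760935] [ 0.46983799 -0.02115168  0.05      ]
shift [ 0.1659 -0.0415  0.1792] turn z -0.002952934032607768 yaw now -1.574 q7 -2.09
```

```bash
python3 -m pendant '[[[0,0,0],[0.05,-0.013,0],1],[[0,0,0],[0.09,-0.04,0],1],[[0,0,0],[0.13,-0.04,0.04],1],[[0,0,0],[0.168,-0.039,0.08],1],[[0,0,0],[0.168,-0.039,0.12],1],[[0,0,0],[0.168,-0.039,0.16],1],[[0,0,0],[0.168,-0.039,0.18],1],[[0,0,0],[0.168,-0.039,0.18],1],[[0,0,0],[0.168,-0.039,0.18],1],[[0,0,0],[0.168,-0.039,0.18],1]]' 15
python3 -m pendant '[[[0,0,0],[0,0,0],1],[[0,0,0],[0,0,0],1],[[0,0,0],[0,0,0],1]]'
cat > look.py <<'E'
from h import *
import sys
w=cam("wrist");n=sys.argv[1];cv2.imwrite(f"pics/{n}.png",w["image"][:,:,::-1]);np.savez(n+".npz",Rc=w["Rc"],c=w["c"],mtx=w["mtx"],dist=w["dist"])
s=r.get_state();p=s["tool_pos"];print(p,abs(s["qd"]).max())
for z in(.004,.05,.08,.098): print(z,"axis pixel",proj(w,[p[0],p[1],z]).round(0))
E
python3 look.py p1
```

```text
clock: 17.55
tool_pos: [0.4716, -0.019, 0.2007]
eef_rot: [-0.706, 0.709, -0.001, 0.001]
contact_force: [0.1, -0.2, -0.3]
opening: 1.0
clock: 17.85
tool_pos: [0.4709, -0.0185, 0.2]
eef_rot: [-0.706, 0.708, -0.0, 0.0]
contact_force: [-1.0, -0.2, -0.2]
opening: 0.998
[ 0.47076908 -0.01851202  0.1998599 ] 0.006878571408831513
0.004 axis pixel [323. 176.]
0.05 axis pixel [323. 187.]
0.08 axis pixel [323. 197.]
0.098 axis pixel [323. 203.]
```

View pics/p1.png

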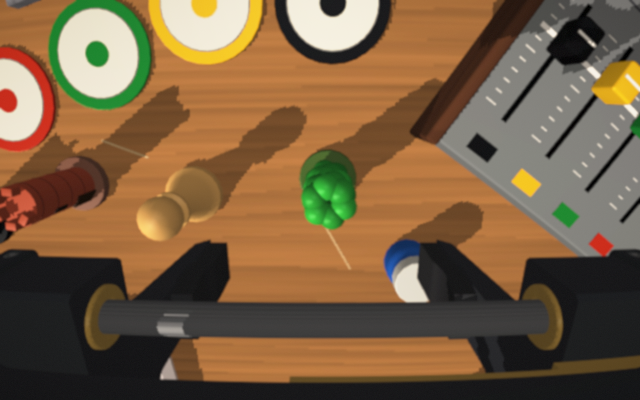

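Shrub foot at (328,175) and top at (329,205), so it is 5 mm to the right of the jaw axis. The pawn foot is at (193,193). I'll grasp the shrub.

```bash
python3 -m pendant '[[[0,0,0],[0.005,0,0.03],1],[[0,0,0],[0.005,0,0.07],1],[[0,0,0],[0.005,0,0.11],1],[[0,0,0],[0.005,0,0.136],1],[[0,0,0],[0.005,0,0.136],1],[[0,0,0],[0.005,0,0.136],1]]' 15
python3 -m pendant '[[[0,0,0],[0,0,0],0.2],[[0,0,0],[0,0,0],0.2],[[0,0,0],[0,0,0],0.2],[[0,0,0],[0,0,0],0.2],[[0,0,0],[0,0,0],0.2],[[0,0,0],[0,0,0],0.2],[[0,0,0],[0,0,0],0.2],[[0,0,0],[0,0,0],0.2]]'
python3 -m pendant '[[[0,0,0],[0,0,-0.03],0.2],[[0,0,0],[0,0,-0.08],0.2],[[0,0,0],[0,0,-0.13],0.2],[[0,0,0],[0,0,-0.18],0.2],[[0,0,0],[0,0,-0.18],0.2],[[0,0,0],[0,0,-0.18],0.2],[[0,0,0],[0,0,-0.18],0.2]]'
python3 - <<'E'
from h import *
d=dict(np.load("p1.npz"))
print("pawn foot",plane(d,(193,193),.01),"head",plane(d,(162,217),.085),"tower foot",plane(d,(85,183),.01),"shrub",plane(d,(328,175),.01),"discs",plane(d,(97,54),.004),plane(d,(204,4),.004),plane(d,(333,4),.004))
go([.5907,.1925,.25],-1.571)
E
```

```text
clock: 18.5
tool_pos: [0.4706, -0.0235, 0.0637]
eef_rot: [-0.706, 0.708, 0.0, -0.0]
contact_force: [0.3, 0.3, 1.1]
opening: 0.998
clock: 19.3
tool_pos: [0.4706, -0.0235, 0.0634]
eef_rot: [-0.706, 0.708, -0.0, 0.0]
contact_force: [-0.1, -0.3, 0.3]
opening: 0.404
clock: 20.0
tool_pos: [0.4693, -0.0237, 0.2421]
eef_rot: [-0.706, 0.708, 0.001, -0.001]
contact_force: [-1.3, -0.2, -0.5]
opening: 0.407
pawn foot [0.45573043 0.11042346 0.01      ] head [0.45593202 0.10786172 0.085     ] tower foot [0.46667462 0.22213616 0.01      ] shrub [ 0.47322222 -0.02292939  0.01      ] discs [0.58933471 0.19345562 0.004     ] [0.62814096 0.08739531 0.004     ] [ 0.62614061 -0.02736159  0.004     ]
shift [-0.2165 -0.1207 -0.0084] turn z -0.0029004951741693485 yaw now -1.574 q7 -1.75
```

```bash
python3 -m pendant '[[[0,0,0],[-0.03,-0.015,0],0.2],[[0,0,0],[-0.065,-0.035,0],0.2],[[0,0,0],[-0.105,-0.058,0],0.2],[[0,0,0],[-0.145,-0.08,0],0.2],[[0,0,0],[-0.185,-0.103,0],0.2],[[0,0,0],[-0.21,-0.117,0],0.2],[[0,0,0],[-0.216,-0.12,0],0.2],[[0,0,0],[-0.216,-0.12,0],0.2],[[0,0,0],[-0.216,-0.12,0],0.2]]'
python3 -c "
from h import *
go([.5905,.193,.069],-1.571)"
```

```text
clock: 20.9
tool_pos: [0.5901, 0.1898, 0.2418]
eef_rot: [-0.705, 0.709, 0.0, -0.002]
contact_force: [0.2, -1.0, -1.1]
opening: 0.404
shift [-0.0037 -0.001   0.1728] turn z -0.004555795995834444 yaw now -1.576 q7 -2.04
```

```bash
python3 -m pendant '[[[0,0,0],[-0.002,0,0.04],0.2],[[0,0,0],[-0.002,0,0.08],0.2],[[0,0,0],[-0.002,0,0.12],0.2],[[0,0,0],[-0.002,0,0.15],0.2],[[0,0,0],[-0.002,0,0.165],0.2],[[0,0,0],[-0.002,0,0.172],0.2],[[0,0,0],[-0.002,0,0.172],0.2],[[0,0,0],[-0.002,0,0.172],0.2],[[0,0,0],[-0.002,0,0.172],0.2]]'
python3 -c "
from h import *
go([.5905,.193,.069],-1.571)"
```

```text
clock: 21.8
tool_pos: [0.5923, 0.1943, 0.073]
eef_rot: [-0.706, 0.708, -0.001, 0.001]
contact_force: [0.3, 0.4, -1.4]
opening: 0.402
shift [0.0014 0.0018 0.004 ] turn z -0.003142893676073788 yaw now -1.574 q7 -2.08
```

```bash
python3 -m pendant '[[[0,0,0],[0.001,0,0.004],0.2],[[0,0,0],[0.001,0,0.005],0.2],[[0,0,0],[0.001,0,0.005],0.2],[[0,0,0],[0.001,0,0.005],0.2]]'
```

```text
clock: 22.2
tool_pos: [0.5919, 0.1933, 0.0673]
eef_rot: [-0.706, 0.708, -0.0, 0.001]
contact_force: [0.1, 0.1, 5.9]
opening: 0.403
```

Contact at +5.9 N. I'll release the shrub, lift, and go over the pawn at (0.456,0.109).

```bash
python3 -m pendant '[[[0,0,0],[0,0,0],0.8],[[0,0,0],[0,0,0],0.8],[[0,0,0],[0,0,0],0.8],[[0,0,0],[0,0,0],0.8],[[0,0,0],[0,0,-0.04],0.8],[[0,0,0],[0,0,-0.09],0.8],[[0,0,0],[0,0,-0.14],0.8],[[0,0,0],[0.084,0.136,-0.14],1],[[0,0,0],[0.084,0.136,-0.14],1],[[0,0,0],[0.084,0.136,-0.14],1]]'
python3 -m pendant '[[[0,0,0],[0,0,0],1],[[0,0,0],[0,0,0],1],[[0,0,0],[0,0,0],1],[[0,0,0],[0,0,0],1],[[0,0,0],[0,0,0],1]]'
python3 look.py p2; python3 -c "
from h import *
go([.456,.109,.064],-1.571)"
```

```text
clock: 23.2
tool_pos: [0.462, 0.1138, 0.2069]
eef_rot: [-0.706, 0.708, -0.0, 0.001]
contact_force: [0.4, -0.5, -0.0]
opening: 0.998
clock: 23.7
tool_pos: [0.4645, 0.1154, 0.2063]
eef_rot: [-0.706, 0.708, -0.0, 0.001]
contact_force: [-0.9, 0.1, 0.8]
opening: 0.999
[0.46423825 0.11526767 0.2062707 ] 0.012428764412376635
0.004 axis pixel [324. 175.]
0.05 axis pixel [324. 186.]
0.08 axis pixel [324. 195.]
0.098 axis pixel [324. 201.]
shift [0.0063 0.0083 0.1423] turn z -0.002550103165147588 yaw now -1.574 q7 -2.04
```

View pics/p2.png

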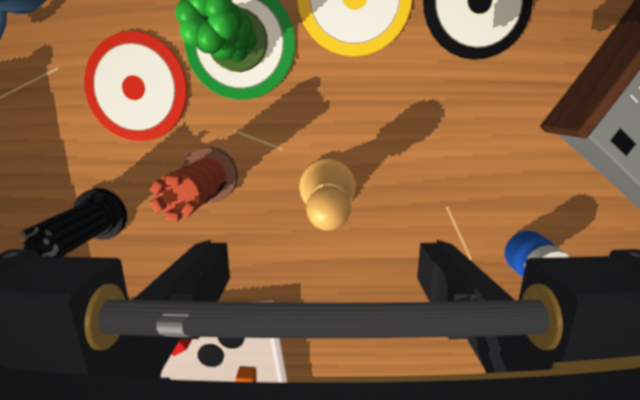

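The shrub stands on the green disc. The pawn's foot is at (327,184) and its head at (328,209). Tower foot (213,173), column foot about (101,212).

```bash
python3 - <<'E'
from h import *
d=dict(np.load("p2.npz"))
P=[plane(d,(327,184),.01),plane(d,(328,210),.083)];print("pawn",P,"tower foot",plane(d,(213,173),.01),"top",plane(d,(175,198),.097),"col foot",plane(d,(101,212),.01))
m=(P[0]+P[1])/2;go([m[0],m[1],.064],-1.571)
E
```

```text
pawn [array([0.45647549, 0.11205752, 0.01      ]), array([0.45250301, 0.111945  , 0.083     ])] tower foot [0.46798857 0.22471761 0.01      ] top [0.46645345 0.22695802 0.097     ] col foot [0.42742056 0.34891201 0.01      ]
shift [0.0034 0.0099 0.1423] turn z -0.002550103165147588 yaw now -1.574 q7 -2.04
```

```bash
python3 -m pendant '[[[0,0,0],[0.003,0.0085,0.03],1],[[0,0,0],[0.003,0.0085,0.07],1],[[0,0,0],[0.003,0.0085,0.11],1],[[0,0,0],[0.003,0.0085,0.14],1],[[0,0,0],[0.003,0.0085,0.14],1],[[0,0,0],[0.003,0.0085,0.14],1]]' 20
python3 -m pendant '[[[0,0,0],[0,0,0],0.2],[[0,0,0],[0,0,0],0.2],[[0,0,0],[0,0,0],0.2],[[0,0,0],[0,0,0],0.2],[[0,0,0],[0,0,0],0.2],[[0,0,0],[0,0,0],0.2],[[0,0,0],[0,0,0],0.2],[[0,0,0],[0,0,0],0.2]]'
python3 -m pendant '[[[0,0,0],[0,0,-0.03],0.2],[[0,0,0],[0,0,-0.08],0.2],[[0,0,0],[0,0,-0.13],0.2],[[0,0,0],[0,0,-0.17],0.2],[[0,0,0],[0,0,-0.17],0.2],[[0,0,0],[0,0,-0.17],0.2],[[0,0,0],[0,0,-0.17],0.2]]'
python3 - <<'E'
from h import *
go([.629,.087,.25],-1.571)
E
```

```text
clock: 24.35
tool_pos: [0.455, 0.1118, 0.0664]
eef_rot: [-0.706, 0.708, 0.0, -0.0]
contact_force: [0.6, -0.2, -0.2]
opening: 1.002
clock: 25.15
tool_pos: [0.4548, 0.1116, 0.0664]
eef_rot: [-0.706, 0.708, -0.0, -0.0]
contact_force: [0.6, 0.1, 1.6]
opening: 0.381
clock: 25.85
tool_pos: [0.4537, 0.1112, 0.235]
eef_rot: [-0.706, 0.708, 0.001, -0.002]
contact_force: [0.3, 0.1, -1.2]
opening: 0.382
shift [ 0.0237 -0.1754 -0.0155] turn z -0.0029612549034871982 yaw now -1.574 q7 -2.04
```

```bash
python3 -m pendant '[[[0,0,0],[0.004,-0.03,0],0.2],[[0,0,0],[0.01,-0.07,0],0.2],[[0,0,0],[0.015,-0.11,0],0.2],[[0,0,0],[0.02,-0.145,0],0.2],[[0,0,0],[0.023,-0.168,0],0.2],[[0,0,0],[0.023,-0.174,0],0.2],[[0,0,0],[0.023,-0.174,0],0.2],[[0,0,0],[0.023,-0.174,0],0.2]]'
python3 -m pendant '[[[0,0,0],[0,0,0.04],0.2],[[0,0,0],[0,0,0.08],0.2],[[0,0,0],[0,0,0.12],0.2],[[0,0,0],[0,0,0.15],0.2],[[0,0,0],[0,0,0.16],0.2],[[0,0,0],[0,0,0.164],0.2],[[0,0,0],[0,0,0.164],0.2],[[0,0,0],[0,0,0.164],0.2],[[0,0,0],[0,0,0.164],0.2]]'
python3 -c "
from h import *
go([.629,.087,.0704],-1.571)"
```

```text
clock: 26.65
tool_pos: [0.6268, 0.0886, 0.235]
eef_rot: [-0.706, 0.708, 0.001, -0.001]
contact_force: [-0.1, 0.4, -1.0]
opening: 0.386
clock: 27.55
tool_pos: [0.6298, 0.0883, 0.074]
eef_rot: [-0.706, 0.708, -0.001, 0.001]
contact_force: [0.2, -0.0, -0.9]
opening: 0.38
shift [0.0013 0.0008 0.0036] turn z -0.00307758691727944 yaw now -1.574 q7 -1.93
```

```bash
python3 -m pendant '[[[0,0,0],[0,0,0.003],0.2],[[0,0,0],[0,0,0.0045],0.2],[[0,0,0],[0,0,0.0045],0.2],[[0,0,0],[0,0,0.0045],0.2]]'
```

```text
clock: 27.95
tool_pos: [0.6298, 0.0883, 0.0701]
eef_rot: [-0.706, 0.708, -0.001, 0.001]
contact_force: [-2.3, -0.7, 12.2]
opening: 0.384
```

```bash
python3 -m pendant '[[[0,0,0],[0,0,-0.001],0.8],[[0,0,0],[0,0,-0.001],0.8],[[0,0,0],[0,0,-0.001],0.8],[[0,0,0],[0,0,-0.001],0.8],[[0,0,0],[0,0,-0.04],0.8],[[0,0,0],[0,0,-0.09],0.8],[[0,0,0],[0,0,-0.138],0.8],[[0,0,0],[-0.137,0.162,-0.138],1],[[0,0,0],[-0.137,0.162,-0.138],1],[[0,0,0],[-0.137,0.162,-0.138],1]]'
python3 -m pendant '[[[0,0,0],[0,0,0],1],[[0,0,0],[0,0,0],1],[[0,0,0],[0,0,0],1],[[0,0,0],[0,0,0],1],[[0,0,0],[0,0,0],1]]'
python3 look.py p3; python3 -c "
from h import *
go([.4675,.2255,.064],-1.571)"
```

```text
clock: 28.95
tool_pos: [0.5134, 0.1862, 0.2063]
eef_rot: [-0.706, 0.709, -0.0, 0.001]
contact_force: [0.0, 1.2, 0.4]
opening: 0.999
clock: 29.45
tool_pos: [0.5155, 0.1841, 0.2057]
eef_rot: [-0.705, 0.709, -0.0, -0.0]
contact_force: [-0.1, 0.0, 0.5]
opening: 1.002
[0.51525432 0.18433656 0.20566794] 0.006168771138987348
0.004 axis pixel [323. 175.]
0.05 axis pixel [323. 186.]
0.08 axis pixel [323. 195.]
0.098 axis pixel [323. 201.]
shift [-0.041   0.048   0.1416] turn z -0.005004110081975099 yaw now -1.576 q7 -2.12
```

```bash
python3 -m pendant '[[[0,0,0],[-0.041,0.048,0],1],[[0,0,0],[-0.041,0.048,0],1],[[0,0,0],[-0.041,0.048,0],1],[[0,0,0],[-0.041,0.048,0],1],[[0,0,0],[-0.041,0.048,0],1],[[0,0,0],[-0.041,0.048,0],1]]'
python3 look.py p4
```

```text
clock: 30.1
tool_pos: [0.4677, 0.2253, 0.2058]
eef_rot: [-0.705, 0.709, -0.0, 0.0]
contact_force: [1.1, -0.2, -1.0]
opening: 1.001
[0.4675722  0.22549977 0.20583317] 0.00487885785365315
0.004 axis pixel [323. 175.]
0.05 axis pixel [323. 186.]
0.08 axis pixel [323. 195.]
0.098 axis pixel [323. 201.]
```

View pics/p4.png

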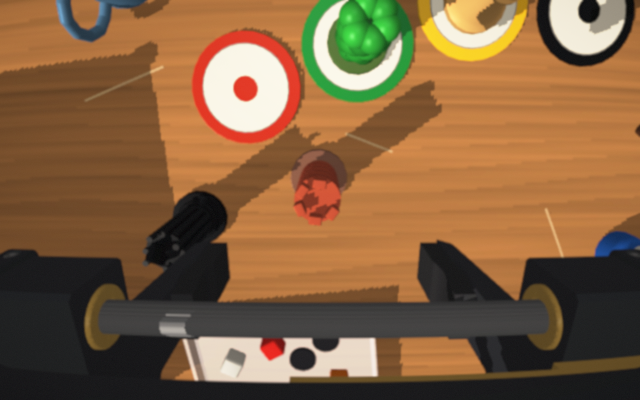

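Tower foot (320,177) and top (317,200), so it is about 4 mm left of the axis. Column foot (201,214). The pawn is on yellow and the shrub on green.

```bash
python3 -m pendant '[[[0,0,0],[-0.004,0.001,0.03],1],[[0,0,0],[-0.004,0.001,0.07],1],[[0,0,0],[-0.004,0.001,0.11],1],[[0,0,0],[-0.004,0.001,0.141],1],[[0,0,0],[-0.004,0.001,0.141],1],[[0,0,0],[-0.004,0.001,0.141],1]]' 20
python3 -m pendant '[[[0,0,0],[0,0,0],0.2],[[0,0,0],[0,0,0],0.2],[[0,0,0],[0,0,0],0.2],[[0,0,0],[0,0,0],0.2],[[0,0,0],[0,0,0],0.2],[[0,0,0],[0,0,0],0.2],[[0,0,0],[0,0,0],0.2],[[0,0,0],[0,0,0],0.2]]'
python3 -m pendant '[[[0,0,0],[0,0,-0.03],0.2],[[0,0,0],[0,0,-0.08],0.2],[[0,0,0],[0,0,-0.13],0.2],[[0,0,0],[0,0,-0.17],0.2],[[0,0,0],[0,0,-0.17],0.2],[[0,0,0],[0,0,-0.17],0.2],[[0,0,0],[0,0,-0.17],0.2]]'
python3 - <<'E'
from h import *
d=dict(np.load("p4.npz"));print("red",plane(d,(246,88),.004),"col foot",plane(d,(201,214),.01),"col top",plane(d,(164,248),.098))
go([.552,.2977,.25],-1.571)
E
```

```text
clock: 30.75
tool_pos: [0.466, 0.2301, 0.065]
eef_rot: [-0.706, 0.708, -0.0, -0.0]
contact_force: [0.0, 0.2, 0.4]
opening: 1.0
clock: 31.55
tool_pos: [0.4657, 0.2304, 0.0649]
eef_rot: [-0.706, 0.708, -0.0, -0.0]
contact_force: [-0.0, -0.3, 0.9]
opening: 0.403
clock: 32.25
tool_pos: [0.4646, 0.2298, 0.2334]
eef_rot: [-0.706, 0.708, 0.0, -0.002]
contact_force: [0.1, -0.2, -1.3]
opening: 0.401
red [0.5517637  0.29779929 0.004     ] col foot [0.42908996 0.35054811 0.01      ] col top [0.4299317  0.35005911 0.098     ]
shift [-0.0681 -0.0872 -0.017 ] turn z -0.0028261128923889878 yaw now -1.574 q7 -2.23
```

```bash
python3 -m pendant '[[[0,0,0],[-0.025,-0.03,0],0.2],[[0,0,0],[-0.05,-0.06,0],0.2],[[0,0,0],[-0.068,-0.087,0],0.2],[[0,0,0],[-0.068,-0.087,0],0.2],[[0,0,0],[-0.068,-0.087,0],0.2],[[0,0,0],[-0.068,-0.087,0],0.2]]'
python3 -m pendant '[[[0,0,0],[0,0,0.04],0.2],[[0,0,0],[0,0,0.08],0.2],[[0,0,0],[0,0,0.12],0.2],[[0,0,0],[0,0,0.15],0.2],[[0,0,0],[0,0,0.16],0.2],[[0,0,0],[0,0,0.164],0.2],[[0,0,0],[0,0,0.164],0.2],[[0,0,0],[0,0,0.164],0.2],[[0,0,0],[0,0,0.164],0.2]]'
python3 -m pendant '[[[0,0,0],[0,0,0.002],0.2],[[0,0,0],[0,0,0.003],0.2],[[0,0,0],[0,0,0.003],0.2],[[0,0,0],[0,0,0.003],0.2]]'
python3 -c "
from h import *
go([.552,.2977,.069],-1.571)"
```

```text
clock: 32.85
tool_pos: [0.5513, 0.297, 0.2333]
eef_rot: [-0.706, 0.708, 0.0, -0.002]
contact_force: [-0.3, 0.2, -1.3]
opening: 0.4
clock: 33.75
tool_pos: [0.5538, 0.2987, 0.0725]
eef_rot: [-0.706, 0.708, -0.0, 0.001]
contact_force: [-0.7, -0.3, -1.3]
opening: 0.405
clock: 34.15
tool_pos: [0.5535, 0.2983, 0.0688]
eef_rot: [-0.706, 0.708, -0.0, 0.001]
contact_force: [-0.4, -2.0, 6.6]
opening: 0.405
shift [ 0.0006  0.0015 -0.0002] turn z -0.0032175127886815424 yaw now -1.574 q7 -2.26
```

```bash
python3 -m pendant '[[[0,0,0],[0,0,-0.001],0.8],[[0,0,0],[0,0,-0.001],0.8],[[0,0,0],[0,0,-0.001],0.8],[[0,0,0],[0,0,-0.001],0.8],[[0,0,0],[0,0,-0.04],0.8],[[0,0,0],[0,0,-0.09],0.8],[[0,0,0],[0,0,-0.138],0.8],[[0,0,0],[0,0,-0.138],1],[[0,0,0],[0,0,-0.138],1]]'
python3 -m pendant '[[[0,0,-0.14],[-0.052,0.124,0],1],[[0,0,-0.28],[-0.052,0.124,0],1],[[0,0,-0.37],[-0.052,0.124,0],1],[[0,0,-0.37],[-0.052,0.124,0],1],[[0,0,-0.37],[-0.052,0.124,0],1],[[0,0,-0.37],[-0.052,0.124,0],1],[[0,0,-0.37],[-0.052,0.124,0],1]]'
python3 look.py p5; python3 -c "
from h import *
go([.4295,.350,.064])"
```

```text
clock: 35.05
tool_pos: [0.5533, 0.2984, 0.2069]
eef_rot: [-0.706, 0.708, -0.0, 0.001]
contact_force: [-0.7, -0.3, -0.1]
opening: 0.959
clock: 35.75
tool_pos: [0.4304, 0.3494, 0.2052]
eef_rot: [0.823, -0.568, 0.0, 0.001]
contact_force: [0.9, -0.2, 0.0]
opening: 0.998
[0.43026655 0.34952463 0.20532151] 0.006701087540623989
0.004 axis pixel [323. 175.]
0.05 axis pixel [323. 186.]
0.08 axis pixel [323. 195.]
0.098 axis pixel [323. 201.]
shift [-0.0009  0.0005  0.1413] turn z None yaw now -1.207 q7 -2.16
```

View pics/p5.png

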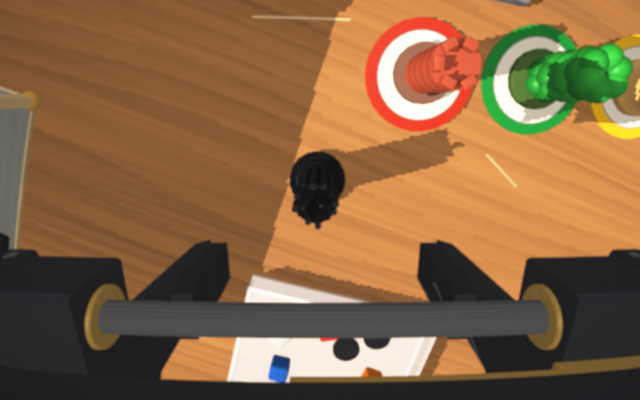

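Column foot (318,179), so it is 5 mm left of the axis. Tower and shrub stand on their discs.

```bash
python3 -m pendant '[[[0,0,0],[-0.005,0.002,0.03],1],[[0,0,0],[-0.005,0.002,0.07],1],[[0,0,0],[-0.005,0.002,0.11],1],[[0,0,0],[-0.005,0.002,0.141],1],[[0,0,0],[-0.005,0.002,0.141],1],[[0,0,0],[-0.005,0.002,0.141],1]]' 20
python3 -m pendant '[[[0,0,0],[0,0,0],0.2],[[0,0,0],[0,0,0],0.2],[[0,0,0],[0,0,0],0.2],[[0,0,0],[0,0,0],0.2],[[0,0,0],[0,0,0],0.2],[[0,0,0],[0,0,0],0.2],[[0,0,0],[0,0,0],0.2],[[0,0,0],[0,0,0],0.2]]'
python3 -m pendant '[[[0,0,0],[0,0,-0.03],0.2],[[0,0,0],[0,0,-0.08],0.2],[[0,0,0],[0,0,-0.13],0.2],[[0,0,0],[0,0,-0.18],0.2],[[0,0,0],[0,0,-0.19],0.2],[[0,0,0],[0,0,-0.19],0.2],[[0,0,0],[0,0,-0.19],0.2]]'
python3 - <<'E'
from h import *
go([.6275,-.0275,.25],-1.207)
E
```

```text
clock: 36.4
tool_pos: [0.426, 0.3543, 0.065]
eef_rot: [0.824, -0.567, 0.0, 0.0]
contact_force: [-0.1, -0.1, -0.5]
opening: 0.997
clock: 37.2
tool_pos: [0.4254, 0.3544, 0.0648]
eef_rot: [0.824, -0.566, 0.0, 0.0]
contact_force: [-0.3, -0.7, 0.3]
opening: 0.356
clock: 37.9
tool_pos: [0.4245, 0.3535, 0.2532]
eef_rot: [0.824, -0.566, -0.0, 0.002]
contact_force: [-0.3, -1.3, -1.6]
opening: 0.357
shift [ 0.4285 -0.0528  0.0037] turn z 0.0030387345382796305 yaw now -1.204 q7 -2.15
```

```bash
python3 -m pendant '[[[0,0,0],[0.03,-0.004,0],0.2],[[0,0,0],[0.07,-0.009,0],0.2],[[0,0,0],[0.115,-0.014,0],0.2],[[0,0,0],[0.16,-0.02,0],0.2],[[0,0,0],[0.205,-0.025,0],0.2],[[0,0,0],[0.25,-0.031,0],0.2],[[0,0,0],[0.295,-0.036,0],0.2],[[0,0,0],[0.34,-0.042,0],0.2],[[0,0,0],[0.38,-0.047,0],0.2],[[0,0,0],[0.4,-0.05,0],0.2]]'
python3 -m pendant '[[[0,0,0],[0.02,-0.003,0],0.2],[[0,0,0],[0.028,-0.003,0],0.2],[[0,0,0],[0.028,-0.003,0],0.2],[[0,0,0],[0.028,-0.003,0],0.2]]'
python3 - <<'E'
from h import *
go([.6275,-.0275,.0695],-1.207)
E
```

```text
clock: 38.9
tool_pos: [0.6152, -0.0066, 0.2513]
eef_rot: [0.823, -0.569, -0.001, 0.003]
contact_force: [-0.0, 0.3, -1.4]
opening: 0.358
clock: 39.3
tool_pos: [0.6273, -0.0245, 0.2537]
eef_rot: [0.825, -0.566, -0.001, 0.0]
contact_force: [-0.7, 0.1, -2.2]
opening: 0.359
shift [0.0032 0.0005 0.1841] turn z 0.00449690666939806 yaw now -1.203 q7 -1.42
```

```bash
python3 -m pendant '[[[0,0,0],[0.001,0,0.04],0.2],[[0,0,0],[0.001,0,0.08],0.2],[[0,0,0],[0.001,0,0.12],0.2],[[0,0,0],[0.001,0,0.15],0.2],[[0,0,0],[0.001,0,0.17],0.2],[[0,0,0],[0.001,0,0.18],0.2],[[0,0,0],[0.001,0,0.183],0.2],[[0,0,0],[0.001,0,0.183],0.2],[[0,0,0],[0.001,0,0.183],0.2],[[0,0,0],[0.001,0,0.183],0.2]]'
python3 -m pendant '[[[0,0,0],[0,0,0.001],0.2],[[0,0,0],[0,0,0.0025],0.2],[[0,0,0],[0,0,0.0025],0.2],[[0,0,0],[0,0,0.0025],0.2]]'
python3 -c "
from h import *
go([.6275,-.0275,.0685],-1.207)"
```

```text
clock: 40.3
tool_pos: [0.6296, -0.0269, 0.0732]
eef_rot: [0.824, -0.566, 0.001, -0.001]
contact_force: [1.0, 0.2, -0.9]
opening: 0.356
clock: 40.7
tool_pos: [0.6287, -0.0269, 0.0694]
eef_rot: [0.824, -0.566, -0.0, 0.0]
contact_force: [0.4, -0.4, -1.5]
opening: 0.353
shift [0.0001 0.0013 0.0009] turn z 0.002950684112491997 yaw now -1.204 q7 -1.49
```

```bash
python3 -m pendant '[[[0,0,0],[0,0,0.001],0.2],[[0,0,0],[0,0,0.0015],0.2],[[0,0,0],[0,0,0.0015],0.2]]'
```

```text
clock: 41.0
tool_pos: [0.6291, -0.027, 0.0688]
eef_rot: [0.824, -0.566, 0.0, -0.0]
contact_force: [-1.3, -1.0, 5.5]
opening: 0.353
```

```bash
python3 -m pendant '[[[0,0,0],[0,0,-0.001],0.8],[[0,0,0],[0,0,-0.001],0.8],[[0,0,0],[0,0,-0.001],0.8],[[0,0,0],[0,0,-0.001],0.8],[[0,0,0],[0,0,-0.04],0.8],[[0,0,0],[0,0,-0.09],0.8],[[0,0,0],[0,0,-0.14],0.8],[[0,0,0],[0,0,-0.19],0.8],[[0,0,0],[0,0,-0.2],0.8],[[0,0,0],[0,0,-0.2],0.8]]'
python3 -c "
from h import *
go([.418,-.339,.22],-.597)"
```

```text
clock: 42.0
tool_pos: [0.6298, -0.0269, 0.27]
eef_rot: [0.824, -0.566, 0.002, -0.001]
contact_force: [-0.1, 0.2, -0.3]
opening: 0.797
shift [0.2154 0.3098 0.049 ] turn z -0.6072343844415871 yaw now -1.204 q7 -1.41
```

```bash
python3 -m pendant '[[[0,0,-0.1],[0.03,0.04,0],0.5],[[0,0,-0.25],[0.215,0.31,0],0.5],[[0,0,-0.4],[0.215,0.31,0],0.5],[[0,0,-0.5],[0.215,0.31,0],0.5],[[0,0,-0.607],[0.215,0.31,0],0.5],[[0,0,-0.607],[0.215,0.31,0],0.5],[[0,0,-0.607],[0.215,0.31,0],0.5],[[0,0,-0.607],[0.215,0.31,0.049],0.5],[[0,0,-0.607],[0.215,0.31,0.049],0.5],[[0,0,-0.607],[0.215,0.31,0.049],0.5]]'
python3 -m pendant '[[[0,0,0],[0,0,0],0.5],[[0,0,0],[0,0,0],0.5],[[0,0,0],[0,0,0],0.5]]'
python3 - <<'E'
from h import *
go([.418,-.339,.115],-.597)
a=cam("top")["image"][140:260,190:390,::-1];b=cam("scene")["image"][130:260,250:450,::-1]
w=cam("wrist")["image"][:,:,::-1]
f=lambda i,k:cv2.resize(i,k,interpolation=cv2.INTER_CUBIC)
cv2.imwrite("pics/v1.png",np.vstack([np.hstack([f(a,(400,240)),f(b,(400,260))[:240]]),f(w,(800,360))[:,:]]) )
E
```

```text
clock: 43.0
tool_pos: [0.4149, -0.3375, 0.2165]
eef_rot: [0.956, -0.294, -0.003, -0.001]
contact_force: [0.9, 0.2, 0.5]
opening: 0.502
clock: 43.3
tool_pos: [0.4181, -0.3377, 0.2199]
eef_rot: [0.956, -0.293, 0.001, 0.0]
contact_force: [0.7, -0.6, -0.3]
opening: 0.505
shift [0.0005 0.0012 0.1049] turn z 0.0026775190691923356 yaw now -0.594 q7 -0.39
```

View pics/v1.png

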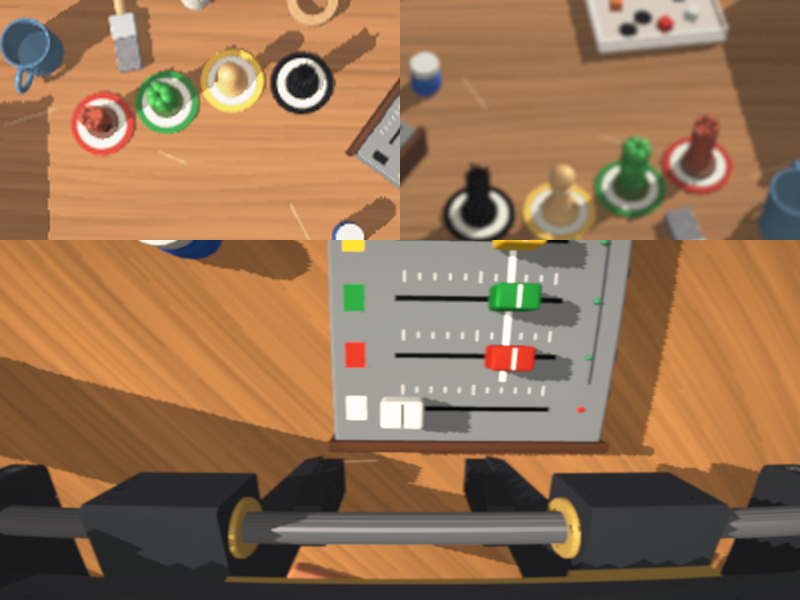

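All four pieces stand on their own discs, the channels are on the line and the master is down. Now I'll push the master up.

```bash
python3 -m pendant '[[[0,0,0],[0.001,0,0.04],0.5],[[0,0,0],[0.001,0,0.08],0.5],[[0,0,0],[0.001,0,0.12],0.5],[[0,0,0],[0.001,0,0.147],0.5],[[0,0,0],[0.001,0,0.147],0.5],[[0,0,0],[0.001,0,0.147],0.5]]' 10
python3 -m pendant '[[[0,0,0],[0,0,0],0.2],[[0,0,0],[0,0,0],0.2],[[0,0,0],[0,0,0],0.2],[[0,0,0],[0,0,0],0.2]]'
python3 -m pendant '[[[0,0,0],[0.015,0,0],0.2],[[0,0,0],[0.035,0,0],0.2],[[0,0,0],[0.055,0,0],0.2],[[0,0,0],[0.075,0,0],0.2],[[0,0,0],[0.09,0,0],0.2],[[0,0,0],[0.095,0,0],0.2],[[0,0,0],[0.095,0,0],0.2],[[0,0,0],[0.095,0,0],0.2]]'
python3 -c "
from h import *
e=np.array([.827,-.562]);z=np.array([.4156,-.3406])
go([*(z+.1*e),.072],-.597)"
```

```text
clock: 44.05
tool_pos: [0.4177, -0.3393, 0.0724]
eef_rot: [0.956, -0.294, 0.0, 0.0]
contact_force: [0.1, -0.8, 1.0]
opening: 0.501
clock: 44.45
tool_pos: [0.4177, -0.3397, 0.0734]
eef_rot: [0.956, -0.294, 0.001, 0.0]
contact_force: [-0.7, 0.7, 6.2]
opening: 0.319
clock: 45.25
tool_pos: [0.4966, -0.3943, 0.0733]
eef_rot: [0.956, -0.295, 0.002, 0.001]
contact_force: [0.7, -2.9, 6.1]
opening: 0.314
shift [0.0028 0.0011 0.0013] turn z -0.001028308976018577 yaw now -0.598 q7 -0.43
```

```bash
for i in 1 2 3; do python3 -m pendant '[[[0,0,0],[0.001,0,0],0.2],[[0,0,0],[0.002,0,0],0.2],[[0,0,0],[0.002,0,0],0.2]]'; done
```

```text
clock: 45.55
tool_pos: [0.4972, -0.3947, 0.0733]
eef_rot: [0.956, -0.294, 0.0, 0.001]
contact_force: [-2.2, -1.4, 8.1]
opening: 0.318
clock: 45.85
tool_pos: [0.4981, -0.3954, 0.0733]
eef_rot: [0.956, -0.294, -0.0, 0.001]
contact_force: [-3.2, 0.3, 8.7]
opening: 0.322
clock: 46.15
tool_pos: [0.4982, -0.3954, 0.0732]
eef_rot: [0.956, -0.294, -0.002, 0.0]
contact_force: [-6.3, 2.0, 13.2]
opening: 0.317
```

The force is building against the upper stop. I'll release, retreat and check.

```bash
python3 -m pendant '[[[0,0,0],[-0.002,0,0],0.5],[[0,0,0],[-0.003,0,0],0.5],[[0,0,0],[-0.003,0,0],0.5],[[0,0,0],[-0.003,0,0],0.5],[[0,0,0],[-0.003,0,-0.04],0.5],[[0,0,0],[-0.003,0,-0.09],0.5],[[0,0,0],[-0.003,0,-0.14],0.5],[[0,0,0],[-0.04,0.05,-0.18],0.5],[[0,0,0],[-0.04,0.05,-0.2],0.5],[[0,0,0],[-0.04,0.05,-0.2],0.5]]'
python3 -m pendant '[[[0,0,0],[0,0,0],0.5],[[0,0,0],[0,0,0],0.5],[[0,0,0],[0,0,0],0.5],[[0,0,0],[0,0,0],0.5]]'
python3 - <<'E'
from h import *
W=cam("wrist");a=cam("top")["image"][110:280,190:490,::-1];b=cam("scene")["image"][130:260,250:450,::-1]
e=np.array([.827,-.562])
for k,z,f in(("black",[.5324,-.1686],.07),("yellow",[.5032,-.2116],.07),("green",[.474,-.2546],.07),("red",[.4448,-.2976],.07),("master",[.4156,-.3406],.1)): print(k,proj(W,[*(np.array(z)+f*e),.085]).round(0))
f=lambda i,k:cv2.resize(i,k,interpolation=cv2.INTER_CUBIC)
cv2.imwrite("pics/v2.png",np.vstack([np.hstack([f(a,(400,226)),f(b,(400,260))[:226]]),f(W["image"][:270,:,::-1],(800,338))]))
E
```

```text
clock: 47.15
tool_pos: [0.4383, -0.4187, 0.2762]
eef_rot: [0.955, -0.297, 0.003, 0.003]
contact_force: [0.6, -0.7, -1.0]
opening: 0.498
clock: 47.55
tool_pos: [0.44, -0.4141, 0.2707]
eef_rot: [0.956, -0.293, -0.001, -0.001]
contact_force: [0.0, -0.1, -0.5]
opening: 0.499
black [ 335. -125.]
yellow [335. -59.]
green [334.   7.]
red [334.  69.]
master [366. 129.]
```

View pics/v2.png

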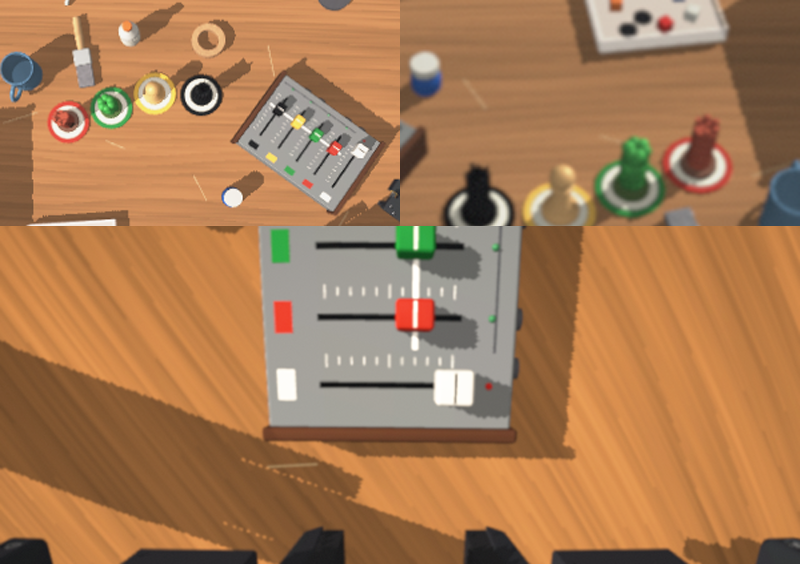

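The master cap is at 363 px against a predicted 366 (a 1–2 mm doubt), and I may have pulled it back slightly on release. I'll push it once more with the rear finger, jaws open, so there is no pull-back.

```bash
python3 -m pendant '[[[0,0,0],[0.037,-0.049,0],0.5],[[0,0,0],[0.037,-0.049,0.05],0.5],[[0,0,0],[0.037,-0.049,0.1],0.5],[[0,0,0],[0.037,-0.049,0.15],0.5],[[0,0,0],[0.037,-0.049,0.185],0.5],[[0,0,0],[0.037,-0.049,0.198],0.5],[[0,0,0],[0.037,-0.049,0.198],0.5],[[0,0,0],[0.037,-0.049,0.198],0.5]]'
python3 -m pendant '[[[0,0,0],[0.005,0,0],0.5],[[0,0,0],[0.008,0,0],0.5],[[0,0,0],[0.010,0,0],0.5],[[0,0,0],[0.010,0,0],0.5]]'
python3 -m pendant '[[[0,0,0],[0.001,0,0],0.5],[[0,0,0],[0.002,0,0],0.5],[[0,0,0],[0.002,0,0],0.5]]'
```

```text
clock: 48.5
tool_pos: [0.4991, -0.3958, 0.0755]
eef_rot: [0.956, -0.294, 0.001, 0.0]
contact_force: [0.5, 0.2, 0.8]
opening: 0.497
clock: 48.9
tool_pos: [0.5047, -0.4002, 0.0747]
eef_rot: [0.956, -0.294, -0.002, -0.0]
contact_force: [-4.1, 3.6, 3.5]
opening: 0.502
clock: 49.2
tool_pos: [0.5047, -0.4002, 0.0744]
eef_rot: [0.956, -0.294, -0.004, -0.0]
contact_force: [-7.0, 5.0, 6.6]
opening: 0.504
```

Firm at the stop: 8.6 N with no further motion. I'll retreat centred, lift, check and hand in.

```bash
python3 -m pendant '[[[0,0,0],[-0.005,0,0],0.5],[[0,0,0],[-0.01,0,0],0.5],[[0,0,0],[-0.01,0,0],0.5],[[0,0,0],[-0.01,0,-0.04],0.5],[[0,0,0],[-0.01,0,-0.09],0.5],[[0,0,0],[-0.01,0,-0.14],0.5],[[0,0,0],[-0.04,0.05,-0.18],0.5],[[0,0,0],[-0.05,0.05,-0.2],0.5],[[0,0,0],[-0.05,0.05,-0.2],0.5],[[0,0,0],[-0.05,0.05,-0.2],0.5]]'
python3 -m pendant '[[[0,0,0],[0,0,0],0.5],[[0,0,0],[0,0,0],0.5],[[0,0,0],[0,0,0],0.5],[[0,0,0],[0,0,0],0.5]]'
python3 - <<'E'
from h import *
W=cam("wrist");a=cam("top")["image"][110:280,190:490,::-1];b=cam("scene")["image"][130:260,250:450,::-1]
e=np.array([.827,-.562])
for k,z,f in(("red",[.4448,-.2976],.07),("master",[.4156,-.3406],.1)): print(k,proj(W,[*(np.array(z)+f*e),.085]).round(0))
f=lambda i,k:cv2.resize(i,k,interpolation=cv2.INTER_CUBIC)
cv2.imwrite("pics/v3.png",np.vstack([np.hstack([f(a,(400,226)),f(b,(400,260))[:226]]),f(W["image"][:270,:,::-1],(800,338))]))
E
```

```text
clock: 50.2
tool_pos: [0.4386, -0.4157, 0.2747]
eef_rot: [0.956, -0.294, 0.001, 0.0]
contact_force: [-0.2, 0.3, -0.6]
opening: 0.5
clock: 50.6
tool_pos: [0.4386, -0.4148, 0.2731]
eef_rot: [0.956, -0.294, -0.0, -0.0]
contact_force: [-1.1, 1.3, -0.9]
opening: 0.5
red [335.  68.]
master [367. 127.]
```

View pics/v3.png

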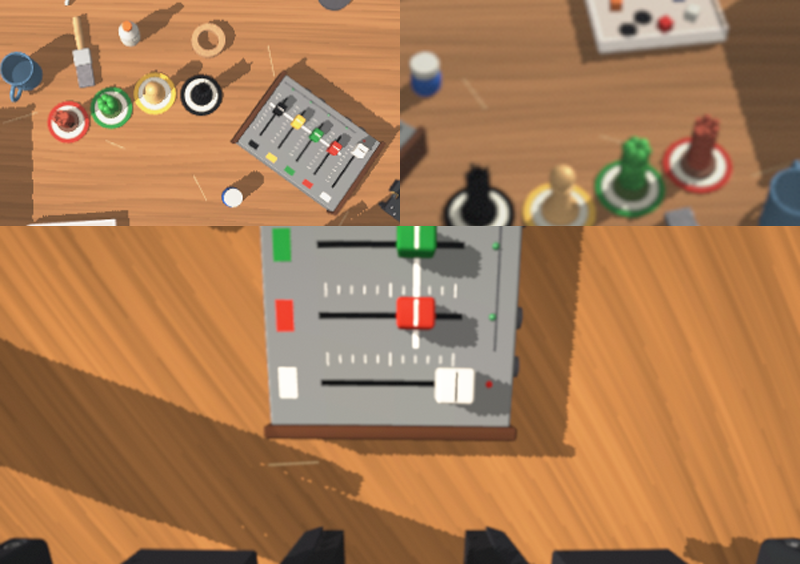

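The master is unchanged at its upper stop, the channels are on the line and the pieces are on their discs. Handing in.

```bash
python3 -c "
from plant import r
print(r.finish_job())"
```

```text
the job is handed in; nothing more can be done
None
```

The job is done and handed in at about 51 s on the robot clock; the hand-in gives no verdict.

- **Order:** I pulled the master down to its lower stop first. All four pieces were out, so I set all four channel faders to the broad white line and then stood each piece on its own disc. The master went up last.
- **Pieces:** In the final top and scene views, column, pawn, shrub and tower stand upright and wholly on the black, yellow, green and red discs. None looked knocked aside.
- **Channel faders:** All four index lines were on the white line within about 1 mm in the wrist view. The last wrist view showed only green and red; in the last top view black and yellow also sat on the line.
- **Master fader:** After the first push up, its picture position read 1–2 mm short of the prediction. I pushed again with one finger until the force rose to about 8.6 N with no further movement. The picture did not change, so it was already at the upper stop and the small difference is calibration.
- **Everything else:** The pot, glue, tape, mug and brush were not touched, and no reading came near the force limits. The robot was clear of everything when I handed in.

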